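Load a relay test jig, draw its socket plate down evenly and stroke the test lever

TASK

Plug every orange relay from the blue mat into the jig's socket plate, one per socket, upright and fully down. Then draw the plate down evenly with its four thumbscrews, clockwise in star order (always the diagonally opposite screw next): in a first round turn each one half-way (its white end at the yellow mark), and in a second round, in star order again, turn each fully home (green mark). Finally press the sprung test lever down to its stop and let it come back up, leaving the relays plugged in; do not let the plate rack far out of level and do not disturb the solder spool and the amber jar.

Things in the scene. Friction and masses are not known exactly. Their poses are not given: they have to be found in the camera images.
- plate_mid (a point): Centre of the top face of the jig's floating aluminium socket plate (190 mm along its x, 230 along y, 14 thick), about 64 mm over the table with all screws loose, 59 with all home. x points to the jig's far side, y to its left, z up; the jig is turned up to 0.2 rad. Its fixed 12 mm high base, 210 mm along x, reaches 130 mm left of this point and 230 mm right (-y).
- mat: Blue antistatic mat, fixed, 270 x 190 x 2 mm, to the left of the jig; the relays stand on it at the start. Origin at the centre of its underside.
- socket1 (a point): Centre of the floor of the right-hand (y = -48 mm from the plate's middle) socket: a rectangular pocket 41.5 mm along the plate's x and 37.5 mm along its y, 10 mm deep, open upward in the plate's top. Axes as plate_mid's. Any relay may go in any socket.
- socket2 (a point): Centre of the floor of the middle socket: a rectangular pocket 41.5 mm along the plate's x and 37.5 mm along its y, 10 mm deep, open upward in the plate's top. Axes as plate_mid's. Any relay may go in any socket.
- socket3 (a point): Centre of the floor of the left-hand (y = +48 mm from the plate's middle) socket: a rectangular pocket 41.5 mm along the plate's x and 37.5 mm along its y, 10 mm deep, open upward in the plate's top. Axes as plate_mid's. Any relay may go in any socket.
- relay1_mid (a point): Centre (half-way up) of an orange plug-in relay: 38 mm along its x, 34 along y, 38 tall (z), 60 g, with a heavy 12 mm grey foot (bottom-heavy). Either way round fits a socket, long side along the plate's x. Fully plugged, its centre is 19 mm over the socket floor. Two or three are present (else None). Grip its upper half; beside a socket there is finger room across the 38 mm, but only 14 mm across the 34 mm.
- relay2_mid (a point): Centre (half-way up) of an orange plug-in relay: 38 mm along its x, 34 along y, 38 tall (z), 60 g, with a heavy 12 mm grey foot (bottom-heavy). Either way round fits a socket, long side along the plate's x. Fully plugged, its centre is 19 mm over the socket floor. Two or three are present (else None). Grip its upper half; beside a socket there is finger room across the 38 mm, but only 14 mm across the 34 mm.
- relay3_mid (a point): Centre (half-way up) of an orange plug-in relay: 38 mm along its x, 34 along y, 38 tall (z), 60 g, with a heavy 12 mm grey foot (bottom-heavy). Either way round fits a socket, long side along the plate's x. Fully plugged, its centre is 19 mm over the socket floor. Two or three are present (else None). Grip its upper half; beside a socket there is finger room across the 38 mm, but only 14 mm across the 34 mm.
- screw_nl_grip (a point): Grip point on the axis of the near left thumbscrew ('near' = the robot's side), about 26 mm (up to 2 mm less or more) over the plate's top. The captive screw is an upright black wing 36 mm long (this point's x), 12 mm thick (y), reaching from 22 mm below to 12 mm above this point, its +x end white. The screws stand 65 mm nearer or farther and 85 mm left or right of the plate's middle.
- screw_nl (a joint): Turn of the near left thumbscrew in rad, growing clockwise seen from above: 0 to 0.15 at the start (white end pointing along the plate's +x), 1.2 = half-way (yellow mark), 2.4 = fully home, a hard stop (green mark). It lowers its corner of the plate, and screw and grip point with it, 1.5 mm per rad (all four together 2 mm). Turning takes about 0.06 N m and it stays where it is left.
- screw_fl_grip (a point): Grip point on the axis of the far left thumbscrew ('near' = the robot's side), about 26 mm (up to 2 mm less or more) over the plate's top. The captive screw is an upright black wing 36 mm long (this point's x), 12 mm thick (y), reaching from 22 mm below to 12 mm above this point, its +x end white. The screws stand 65 mm nearer or farther and 85 mm left or right of the plate's middle.
- screw_fl (a joint): Turn of the far left thumbscrew in rad, growing clockwise seen from above: 0 to 0.15 at the start (white end pointing along the plate's +x), 1.2 = half-way (yellow mark), 2.4 = fully home, a hard stop (green mark). It lowers its corner of the plate, and screw and grip point with it, 1.5 mm per rad (all four together 2 mm). Turning takes about 0.06 N m and it stays where it is left.
- screw_nr_grip (a point): Grip point on the axis of the near right thumbscrew ('near' = the robot's side), about 26 mm (up to 2 mm less or more) over the plate's top. The captive screw is an upright black wing 36 mm long (this point's x), 12 mm thick (y), reaching from 22 mm below to 12 mm above this point, its +x end white. The screws stand 65 mm nearer or farther and 85 mm left or right of the plate's middle.
- screw_nr (a joint): Turn of the near right thumbscrew in rad, growing clockwise seen from above: 0 to 0.15 at the start (white end pointing along the plate's +x), 1.2 = half-way (yellow mark), 2.4 = fully home, a hard stop (green mark). It lowers its corner of the plate, and screw and grip point with it, 1.5 mm per rad (all four together 2 mm). Turning takes about 0.06 N m and it stays where it is left.
- screw_fr_grip (a point): Grip point on the axis of the far right thumbscrew ('near' = the robot's side), about 26 mm (up to 2 mm less or more) over the plate's top. The captive screw is an upright black wing 36 mm long (this point's x), 12 mm thick (y), reaching from 22 mm below to 12 mm above this point, its +x end white. The screws stand 65 mm nearer or farther and 85 mm left or right of the plate's middle.
- screw_fr (a joint): Turn of the far right thumbscrew in rad, growing clockwise seen from above: 0 to 0.15 at the start (white end pointing along the plate's +x), 1.2 = half-way (yellow mark), 2.4 = fully home, a hard stop (green mark). It lowers its corner of the plate, and screw and grip point with it, 1.5 mm per rad (all four together 2 mm). Turning takes about 0.06 N m and it stays where it is left.
- lever_ball (a point): Centre of the red ball, 28 mm across, on the free end of the test lever, on the jig's right-hand side. The lever points from its pivot towards the jig's near side (plate's -x), 25 degrees above level at rest; pressed down from above it swings about its pivot.
- lever_pivot (a point): Pivot of the test lever, 75 mm over the table; the ball's centre runs on an arc of 130 mm radius about it, in the plane of the plate's x and z. Axes as the jig's (as plate_mid's before tilting).
- lever (a joint): Swing of the test lever in rad: 0 up at rest (sprung), 0.7 pressed down on its stop (ball 15 degrees below the pivot's level). Needs about 3 N at the ball to start and 7 N at the stop; springs back when let go.
- spool_mid (a point): Centre (half-way up) of the grey metal solder spool, 60 mm across, 46 mm tall, a bystander.
- jar_mid (a point): Centre (half-way up) of the amber jar, 52 mm across, 65 mm tall, a bystander.
Mind the look-alikes: they are no part of the job. What is shaped like the part that bears relay2_mid but turquoise is not meant.

How it is judged:
By the outcome, as a careful person would: the job done as asked, in the order asked, and still so for the second after the job is handed in, with the robot touching nothing.
Of relay1, relay2, relay3 only 2 to 3 are there at a start; the rules pass over those that are not, and their reading is None.
At some moment in a run one of relay1, relay2, relay3 may be knocked a few centimetres aside while the robot is not near it.
Once in a run the grip may slacken for a moment while it holds something.
It also fails if it takes over 210 s, if anything falls off the work surface, if the arm or the gripper's body presses on something with over 40 N, if the wrist force passes 120 N, or if a joint passes its speed limit or range.

ROBOT

A 7-joint arm with a two-finger parallel gripper is mounted at the origin on the work surface. World frame = base frame: x ahead of the robot, y to its left, z up, the work surface at z = 0. Lengths are in m, angles in rad, forces in N, time in s.
With the tool pointing down it reaches from about 0.4 to 0.85 m from the base axis. Payload 4.5 kg.
Tool frame: the origin (TCP) lies midway between the tips of the shut fingers; the grasp point (between the pads) lies 19 mm behind it (ctrl.pinch_z is the distance from the TCP to the grasp point, in m); z points along the fingers, y is the direction in which the jaws open and shut (so a half turn about z gives the same grasp; the last joint's range is limited). The gripper opens to 88 mm and grips with 3 to 60 N. Pads are 18 mm wide; open, the fingers measure 123 mm over their backs; the gripper's body (75 mm by 187 mm) begins 45 mm behind the grasp point.
Start: joints at [1.373, 0.689, -0.195, 1.565, 0.157, 0.902, -0.215], TCP at [0.144, -0.608, 0.239] pointing down, gripper open.
Joint ranges: [-3.01, 3.01], [-0.46, 2.08], [-1.47, 1.51], [0.13, 2.56], [-1, 4.14], [0.04, 2.09], [-2.66, 2.66]. Speed limits (rad/s): [2.57, 2.57, 3.14, 3.14, 3.14, 3.14, 3.14].

INTERFACE

Orientations are given as a rotation vector (axis times angle).
In Python, from rig import ctrl gives the robot as it stands. The module is installed in compiled form; this text tells all that it offers.
- The arm moves only by the shell command python3 -m pendant 'ROWS' [OPENING]. ROWS is JSON, a list of rows, each a list of 6 numbers: the shift along the world's x, y, z in m, then the turn, a rotation vector about the world's x, y, z in rad. A call has exactly 8 rows; each row shifts and turns the commanded pose from where the row before left it; what a row does not reach is not made up. A row lasts 1/8 s, in which the tool goes at most 62.5 mm and 10.7 degrees, less where a joint would pass 70% of its speed; a pose out of reach is approached as far as the arm can. A call is refused whole if a number of a shift passes 0.0625 or a number of a turn 0.188, either way. A call with a gripper value outside its range is refused whole. OPENING is the finger opening in m, from 0 to 0.0881, set as the call begins (- or left out, the last holds). The fingers move at their own pace and stop on an object; the grip force is fixed at half the most. Time passes only in rows, so rows that do not move let the fingers close, or fill a call up. It gives the time, the measured TCP pose, the force and the opening at its end, in the units of the state.
- ctrl.state(): the state, without advancing time (a new reading comes with each control period).
- ctrl.camera(name): name is "scene" or "top" or "wrist"; returns a dict with "pixels" (400x640x3 uint8, blue, green, red), "mtx" (3x3 intrinsics, pixels), "rvec" (rotation vector, rad) and "tvec" (3), from world to camera coordinates, as OpenCV has them. Camera axes: x right, y down, z forward; pixel columns grow to the right and rows downward; lengths in m; the calibration is good to about 2 mm. A picture is of the moment at which its call begins. There is no depth.
- ctrl.job_done(): hands the job in, once; it reports no verdict.
Trained networks look in the newest picture that a camera, given by its name, has taken for a name from the list of things; names that differ only in an ending like _2 or _b are one class to them, and where a whole thing is asked for, a point or a joint stands for the part that bears it (a point fixed in the world has none). Each returns a list of dicts, best first, with "p" (0 to 1); they miss things now and then, are a little off and sometimes report something else, mostly with a low value. They report only what shows in the picture. A call takes as long as a camera call. They do not tell look-alikes from the thing itself.
- ctrl.regions_of(camera, label): "pixels" (400x640 bool, what is visible of it) and "box" ([left, top, width, height] in pixels, round what is visible of it).
- ctrl.landmark_of(camera, label): "point" ([column, row] in pixels: a listed point, or the origin of a listed thing).
The state is a dict: "t": time; "qpos": joint angles; "qvel": joint speeds; "effort": joint torques, N m; "tcp_pos": TCP position; "tool_rot": TCP orientation; "contact_force": force on the tool from outside, world axes, zero at the start; "torque": the same for the moment, N m; "opening": finger opening in m.
Only numpy, scipy, OpenCV 4.12 (cv2) and the standard library are available. Lean on these libraries where they do the work, as an engineer would, in place of code of your own. Each camera call takes 0.05 s, during which the arm holds its last target. There are 200 camera calls.

## Working session

There is one attempt and no reset: what is moved stays moved. The work goes in short steps, Python scripts to look and compute and a shell command to move; the robot and the scene stay as the last step left them, time stands still between calls to the robot, and variables do not carry over. Pictures are saved under pics/ and viewed, about 12 in all and at most 16, crops included, and the job is handed in when it is done.

```bash
ls; mkdir -p pics
cat > h.py <<'E'
from rig import ctrl
import numpy as np, cv2
from scipy.spatial.transform import Rotation as R
def cam(n):
    c=ctrl.camera(n); return c
def save(c,name,box=None,scale=1):
    im=c["pixels"]
    if box: l,t,w,h=box; im=im[t:t+h,l:l+w]
    if scale!=1: im=cv2.resize(im,None,fx=scale,fy=scale,interpolation=cv2.INTER_CUBIC)
    cv2.imwrite("pics/"+name+".png",im)
def ray(c,p):
    M=cv2.Rodrigues(np.array(c["rvec"],float))[0]; t=np.array(c["tvec"],float).ravel()
    u=cv2.undistortPoints(np.array([[p]],float),np.array(c["mtx"],float),None).ravel()
    return -M.T@t, M.T@np.array([u[0],u[1],1.])
def atz(c,p,z):
    o,d=ray(c,p); return o+d*(z-o[2])/d[2]
def tri(cs,ps):
    A=np.zeros((3,3));b=np.zeros(3)
    for c,p in zip(cs,ps):
        o,d=ray(c,p); d/=np.linalg.norm(d); P=np.eye(3)-np.outer(d,d); A+=P;b+=P@o
    x=np.linalg.solve(A,b)
    return x
def proj(c,X):
    return cv2.projectPoints(np.array(X,float).reshape(-1,3),np.array(c["rvec"],float),np.array(c["tvec"],float),np.array(c["mtx"],float),None)[0].reshape(-1,2)
def st():
    s=ctrl.state(); print("t%.2f"%s["t"],"tcp",np.round(s["tcp_pos"],4),"rot",np.round(s["tool_rot"],3),"F",np.round(s["contact_force"],1),"op%.4f"%s["opening"])
    return s
E
python3 - <<'E'
from h import *
a=cam("scene");b=cam("top")
save(a,"scene1");save(b,"top1")
s=st(); print(s["qpos"])
for n in ["plate_mid","mat","socket1","socket2","socket3","relay1_mid","screw_nl_grip","screw_fl_grip","screw_nr_grip","screw_fr_grip","lever_ball","lever_pivot","spool_mid","jar_mid"]:
    for cn in ("scene","top"):
        print(n,cn,[(np.round(d["point"]).tolist(),round(d["p"],2)) for d in ctrl.landmark_of(cn,n)][:5])
E
```

```text
pics
t0.10 tcp [ 0.1434 -0.6078  0.238 ] rot [-3.119 -0.363  0.   ] F [-0.5 -0.8 -0.8] op0.0879
[ 1.37281402  0.68989547 -0.194503    1.56620279  0.15729644  0.90251051
 -0.21513688]
plate_mid scene [([299.0, 235.0], 0.64)]
plate_mid top []
mat scene [([438.0, 248.0], 0.93)]
mat top [([226.0, 198.0], 0.61)]
socket1 scene [([299.0, 237.0], 0.97), ([277.0, 238.0], 0.93), ([319.0, 238.0], 0.56)]
socket1 top [([326.0, 168.0], 0.94), ([366.0, 167.0], 0.86), ([345.0, 171.0], 0.67)]
socket2 scene [([299.0, 237.0], 0.97), ([277.0, 238.0], 0.93), ([319.0, 238.0], 0.56)]
socket2 top [([326.0, 168.0], 0.94), ([366.0, 167.0], 0.86), ([345.0, 171.0], 0.67)]
socket3 scene [([299.0, 237.0], 0.97), ([277.0, 238.0], 0.93), ([319.0, 238.0], 0.56)]
socket3 top [([326.0, 168.0], 0.94), ([366.0, 167.0], 0.86), ([345.0, 171.0], 0.67)]
relay1_mid scene [([422.0, 260.0], 0.69), ([264.0, 248.0], 0.3)]
relay1_mid top [([243.0, 168.0], 0.63)]
screw_nl_grip scene [([332.0, 206.0], 0.56)]
screw_nl_grip top [([319.0, 193.0], 0.63), ([241.0, 169.0], 0.29)]
screw_fl_grip scene [([333.0, 248.0], 0.72), ([298.0, 235.0], 0.66), ([422.0, 219.0], 0.42), ([320.0, 236.0], 0.32)]
screw_fl_grip top [([466.0, 192.0], 0.56), ([311.0, 146.0], 0.52)]
screw_nr_grip scene [([262.0, 212.0], 0.59)]
screw_nr_grip top [([381.0, 185.0], 0.67)]
screw_fr_grip scene [([263.0, 248.0], 0.76)]
screw_fr_grip top [([228.0, 197.0], 0.65), ([466.0, 146.0], 0.53), ([365.0, 165.0], 0.49), ([376.0, 139.0], 0.41)]
lever_ball scene [([221.0, 197.0], 0.78)]
lever_ball top [([422.0, 182.0], 0.71)]
lever_pivot scene [([217.0, 245.0], 0.75)]
lever_pivot top [([413.0, 139.0], 0.81)]
spool_mid scene [([174.0, 221.0], 0.69)]
spool_mid top [([466.0, 190.0], 0.96), ([420.0, 177.0], 0.45), ([415.0, 141.0], 0.26)]
jar_mid scene [([333.0, 248.0], 0.74), ([151.0, 256.0], 0.56), ([336.0, 208.0], 0.55)]
jar_mid top [([240.0, 168.0], 0.44)]
```

View pics/scene1.png

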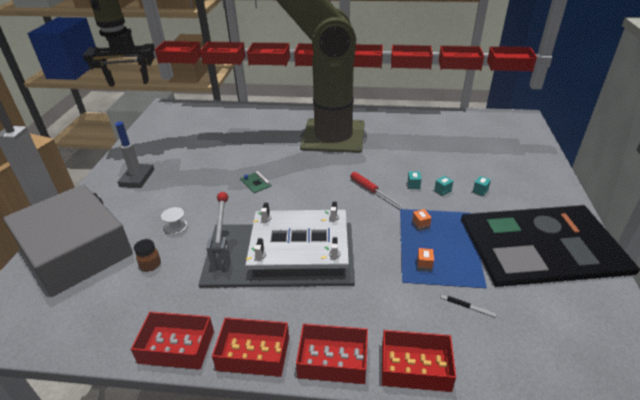

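View pics/top1.png

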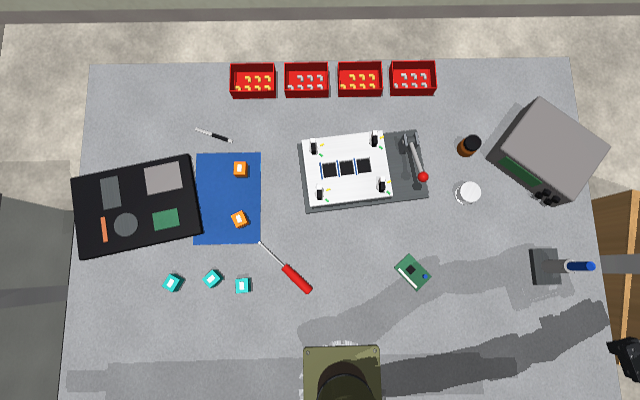

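Run:
```python
from h import *
a=cam("scene");b=cam("top")
for z,n,p in [(.021,"relayA",(240,168)),(.021,"relayB",(239,218)),(.05,"sock1",(363,166)),(.05,"sock2",(346,168)),(.05,"sock3",(329,170)),(.09,"nl",(320,193)),(.09,"fl",(313,146)),(.09,"nr",(382,185)),(.09,"fr",(375,140)),(.13,"ball",(423,177)),(.04,"red driver",(296,278)),(.023,"spool",(468,192)),(.03,"jar",(468,146))]:
    print(n,np.round(atz(b,p,z),3))
print("ball tri",tri([a,b],[(222,197),(423,177)]),"pivot tri",tri([a,b],[(217,245),(413,139)]))
# orange masks in top
hsv=cv2.cvtColor(b["pixels"],cv2.COLOR_BGR2HSV)
m=((hsv[...,0]>4)&(hsv[...,0]<20)&(hsv[...,1]>150)&(hsv[...,2]>120)).astype(np.uint8)
n,l,s_,c=cv2.connectedComponentsWithStats(m)
for i in range(1,n):
    if s_[i,4]>20: print(s_[i],c[i])
print(np.round(b["tvec"],2).ravel(),b["mtx"][0],"cam top pos",ray(b,(320,200))[0],ray(a,(320,200))[0])
```

```text
relayA [0.601 0.276 0.021]
relayB [0.455 0.277 0.021]
sock1 [ 0.59  -0.076  0.05 ]
sock2 [ 0.586 -0.027  0.05 ]
sock3 [0.581 0.021 0.05 ]
nl [0.507 0.047 0.09 ]
fl [0.639 0.063 0.09 ]
nr [ 0.525 -0.119  0.09 ]
fr [ 0.652 -0.107  0.09 ]
ball [ 0.535 -0.22   0.13 ]
red driver [0.286 0.117 0.04 ]
spool [ 0.514 -0.377  0.023]
jar [ 0.649 -0.387  0.03 ]
ball tri [ 0.5351339  -0.22034823  0.1300514 ] pivot tri [ 0.65394175 -0.20943719  0.08412446]
[349  74   7   7  22] [352.13636364  76.86363636]
[234 162  12  14 118] [239.69491525 168.19491525]
[231 210  17  18 131] [239.1221374  218.84732824]
[101 217   7  25 103] [103.9223301  228.96116505]
[0.04 0.49 0.98] [367.0398753    0.         327.47468159] cam top pos [0.30919117 0.04499853 1.04834692] [1.38595754 0.13461397 0.80608058]
```

```bash
python3 -m pendant '[[0.0273,0.036,0.005,0,0,0],[0.0273,0.036,0.005,0,0,0],[0.0273,0.036,0.005,0,0,0],[0.0273,0.036,0.005,0,0,0],[0.0273,0.036,0.005,0,0,0],[0.0273,0.036,0.005,0,0,0],[0.0273,0.036,0.005,0,0,0],[0.0273,0.036,0.005,0,0,0]]'
python3 -m pendant '[[0.0273,0.036,0.005,0,0,-0.015],[0.0273,0.036,0.005,0,0,-0.015],[0.0273,0.036,0.005,0,0,-0.015],[0.0273,0.036,0.005,0,0,-0.015],[0.0273,0.036,0.005,0,0,-0.015],[0.0273,0.036,0.005,0,0,-0.015],[0.0273,0.036,0.005,0,0,-0.015],[0.0273,0.036,0.005,0,0,-0.015]]'
python3 - <<'E'
from h import *
s=st();print(np.round(s["qpos"],2)); w=cam("wrist"); save(w,"wrist1")
o,d=ray(w,(320,200));print("cam",o,"dir",d,"x",ray(w,(420,200))[1]-d, "K",w["mtx"][0])
print(proj(w,[[s["tcp_pos"][0],s["tcp_pos"][1],.064],[.507,.047,.09],[.639,.063,.09],[.525,-.119,.09],[.652,-.107,.09]]))
E
```

```text
t: 2.6
tcp_pos: [0.3629, -0.3191, 0.2791]
tool_rot: [3.12, 0.363, 0.001]
contact_force: [0.8, -0.9, -0.4]
opening: 0.0884
t: 3.6
tcp_pos: [0.5812, -0.0311, 0.319]
tool_rot: [3.136, 0.175, 0.0]
contact_force: [1.2, -0.6, -0.7]
opening: 0.0881
t3.60 tcp [ 0.5812 -0.0311  0.319 ] rot [3.136 0.175 0.   ] F [ 1.2 -0.6 -0.7] op0.0881
[ 0.07  0.54 -0.16  1.59  0.1   1.01 -1.58]
cam [ 0.66359678 -0.02093876  0.46452231] dir [-0.31748919 -0.05000837 -0.94704658] x [ 3.62610234e-02 -3.22932366e-01  8.54638709e-05] K [307.72846161   0.         315.68570969]
[[316.29290604 162.11373253]
 [250.58201376 215.26641115]
 [241.87284892 109.32026287]
 [378.30128762 215.70662821]
 [387.28473269 114.68125766]]
```

View pics/wrist1.png

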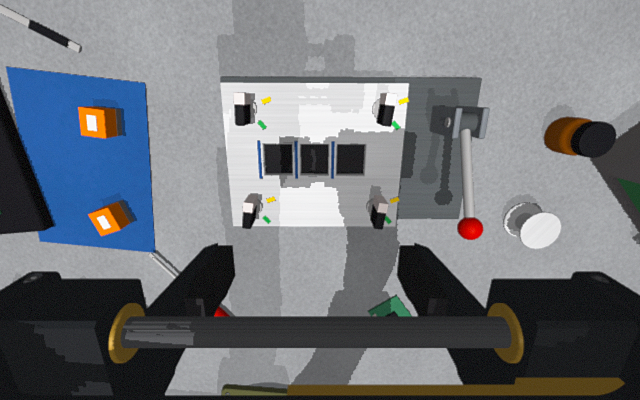

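```bash
cat >> h.py <<'E'
from scipy.optimize import minimize
def hsv(c): return cv2.cvtColor(c["pixels"],cv2.COLOR_BGR2HSV)
def omask(c):
    h=hsv(c); return ((h[...,0]>3)&(h[...,0]<20)&(h[...,1]>130)&(h[...,2]>90)).astype(np.uint8)
def blob(m,p):
    n,l,s,c=cv2.connectedComponentsWithStats(m)
    i=min((i for i in range(1,n) if s[i,4]>40),key=lambda i:np.hypot(*(c[i]-p)))
    return (l==i).astype(np.uint8)
def hullmask(m):
    q=np.vstack([k.reshape(-1,2) for k in cv2.findContours(m,cv2.RETR_EXTERNAL,cv2.CHAIN_APPROX_NONE)[0]])
    o=np.zeros_like(m); cv2.fillConvexPoly(o,cv2.convexHull(q),1); return o
def box(x,y,yaw,z0,z1,hx=.019,hy=.017):
    c,s=np.cos(yaw),np.sin(yaw)
    return [[x+c*a-s*b,y+s*a+c*b,z] for a in(-hx,hx) for b in(-hy,hy) for z in(z0,z1)]
def draw(c,P,S=8):
    q=cv2.convexHull((proj(c,P)).astype(np.float32)).reshape(-1,2)
    l,t=np.floor(q.min(0))-1
    o=np.zeros((400*1,640*1),np.uint8)
    big=np.zeros((int((q[:,1].max()-t+3))*S,int((q[:,0].max()-l+3))*S),np.uint8)
    cv2.fillConvexPoly(big,np.round((q-[l,t]+.5)*S).astype(int),255)
    sm=cv2.resize(big,None,fx=1/S,fy=1/S,interpolation=cv2.INTER_AREA)/255.
    return int(l),int(t),sm
def fitbox(views,x,y,z0,z1,hx=.019,hy=.017,yaws=np.arange(-.75,2.4,.2)):
    "views: (cam, 0/1 mask)"
    def cost(v):
        e=0
        for c,m in views:
            l,t,s=draw(c,box(v[0],v[1],v[2],z0,z1,hx,hy))
            h,w=s.shape
            if l<0 or t<0 or t+h>400 or l+w>640: return 9
            sub=m[t:t+h,l:l+w]; i=(s*sub).sum(); e+=1-i/(s.sum()+m.sum()-i)
        return e
    best=None
    for y0 in yaws:
        r=minimize(cost,[x,y,y0],method="Nelder-Mead",options=dict(initial_simplex=[[x,y,y0],[x+.006,y,y0],[x,y+.006,y0],[x,y,y0+.15]],xatol=1e-4,fatol=1e-4))
        if best is None or r.fun<best.fun: best=r
    return best.x,best.fun
E
python3 - <<'E'
from h import *
w=cam("wrist")
h=hsv(w)
d=((h[...,2]<70)&(h[...,1]<110)).astype(np.uint8); d[:,:255]=0;d[:130]=0;d[185:]=0;d[:,375:]=0
n,l,s,c=cv2.connectedComponentsWithStats(d)
for i in range(1,n):
    if s[i,4]>100:
        q=np.argwhere(l==i)[:,::-1].astype(np.float32); r=cv2.minAreaRect(q); print(s[i],c[i],r, atz(w,c[i],.064))
print(h[159,255:372].tolist()[::4])
m=omask(w)
for p,x,y in [((100,122),.601,.276),((109,218),.455,.277)]:
    b=hullmask(blob(m,np.array(p))); print(cv2.boundingRect(b)); print(fitbox([(w,b)],x,y,.014,.040))
E
```

```text
[271 148  28  30 744] [284.94623656 162.70564516] ((284.5, 162.5), (29.0, 27.0), 90.0) [0.58048801 0.0194382  0.064     ]
[308 149  27  29 763] [320.7378768  162.97771953] ((321.0, 163.0), (28.0, 26.0), 90.0) [ 0.58583547 -0.02760963  0.064     ]
[343 150  28  29 756] [356.35714286 163.74470899] ((356.5, 164.0), (28.0, 27.0), 90.0) [ 0.59049605 -0.07450339  0.064     ]
[[0, 0, 222], [120, 2, 225], [0, 1, 227], [109, 152, 161], [105, 6, 88], [124, 43, 42], [138, 28, 46], [150, 36, 21], [135, 26, 20], [60, 13, 20], [105, 49, 21], [135, 4, 136], [107, 207, 106], [0, 0, 80], [135, 31, 33], [128, 18, 56], [0, 0, 33], [90, 26, 30], [150, 8, 34], [120, 7, 35], [170, 6, 119], [107, 218, 110], [0, 0, 92], [135, 29, 35], [132, 43, 30], [105, 38, 27], [30, 15, 34], [140, 26, 30], [165, 18, 28], [173, 10, 105]]
(88, 110, 37, 31)
(array([0.59630716, 0.27410278, 0.00906343]), np.float64(0.04691083220206227))
(96, 205, 40, 33)
(array([0.45133517, 0.27317569, 0.4654666 ]), np.float64(0.04310711233798481))
```

```bash
python3 -m pendant '[[-0.0163,0.038,-0.02,0,0,-0.151],[-0.0163,0.038,-0.02,0,0,-0.151],[-0.0163,0.038,-0.02,0,0,-0.151],[-0.0163,0.038,-0.02,0,0,-0.151],[-0.0163,0.038,-0.02,0,0,-0.151],[-0.0163,0.038,-0.02,0,0,-0.151],[-0.0163,0.038,-0.02,0,0,-0.151],[-0.0163,0.038,-0.02,0,0,-0.151]]'
python3 - <<'E'
from h import *
s=st();print(np.round(s["qpos"],2)); w=cam("wrist"); save(w,"wrist2")
m=omask(w); p=proj(w,[.451,.273,.03])[0]; print(p)
b=hullmask(blob(m,p)); print(cv2.boundingRect(b)); v,f=fitbox([(w,b)],.451,.273,.014,.040);print(v,f)
T=R.from_rotvec(s["tool_rot"]).as_matrix(); print("tool x yaw",np.arctan2(T[1,0],T[0,0]))
E
```

```text
t: 4.7
tcp_pos: [0.4498, 0.2723, 0.1586]
tool_rot: [-2.676, 1.644, -0.001]
contact_force: [0.1, 0.5, -1.3]
opening: 0.0883
t4.70 tcp [0.4498 0.2723 0.1586] rot [-2.676e+00  1.644e+00 -1.000e-03] F [ 0.1  0.5 -1.3] op0.0883
[-0.94  0.75  0.53  1.96 -0.65  0.6  -2.65]
[314.08908658 189.60345268]
(293, 169, 43, 41)
[0.45114074 0.2734985  0.44572248] 0.13162857440130393
tool x yaw -1.1018188838376555
```

View pics/wrist2.png

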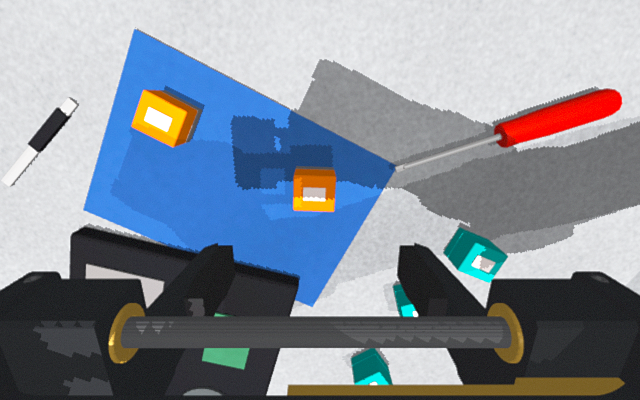

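```bash
python3 -m pendant '[[0,0,0,0,0,0.185],[0,0,0,0,0,0.185],[0,0,0,0,0,0.185],[0,0,0,0,0,0.185],[0,0,0,0,0,0.185],[0,0,0,0,0,0.185],[0,0,0,0,0,0.185],[0,0,0,0,0,0.185]]'
python3 -m pendant '[[0,0,0,0,0,0.185],[0,0,0,0,0,0.185],[0,0,0,0,0,0.185],[0,0,0,0,0,0.185],[0,0,0,0,0,0.185],[0,0,0,0,0,0.185],[0,0,0,0,0,0.185],[0,0,0,0,0,0.185]]'
python3 -m pendant '[[0,0,0,0,0,0.16],[0,0,0,0,0,0],[0,0,0,0,0,0],[0,0,0,0,0,0],[0,0,0,0,0,0],[0,0,0,0,0,0],[0,0,0,0,0,0],[0,0,0,0,0,0]]' 0.0881
python3 - <<'E'
from h import *
s=st();print(np.round(s["qpos"],2)); w=cam("wrist")
m=omask(w); p=proj(w,[.451,.273,.03])[0]; print(p)
b=hullmask(blob(m,p)); bb=cv2.boundingRect(b);print(bb); v,f=fitbox([(w,b)],.451,.273,.014,.040);print(v,f)
T=R.from_rotvec(s["tool_rot"]).as_matrix(); print("tool x yaw",np.arctan2(T[1,0],T[0,0]), "tilt",T[:,2])
save(w,"crop1",(bb[0]-120,max(bb[1]-120,0),300,260),2)
E
```

```text
t: 5.75
tcp_pos: [0.4505, 0.2707, 0.1592]
tool_rot: [3.082, 0.609, 0.001]
contact_force: [-0.3, -0.3, 0.4]
opening: 0.0884
t: 6.75
tcp_pos: [0.4507, 0.2707, 0.1592]
tool_rot: [1.865, 2.527, 0.001]
contact_force: [-0.2, 0.6, -0.2]
opening: 0.0879
t: 7.75
tcp_pos: [0.45, 0.2717, 0.1587]
tool_rot: [1.666, 2.663, 0.0]
contact_force: [-0.5, 0.2, 0.1]
opening: 0.0881
t7.75 tcp [0.45   0.2717 0.1587] rot [1.666 2.663 0.   ] F [-0.5  0.2  0.1] op0.0881
[-0.42  0.7  -0.35  1.94  0.41  0.58 -0.59]
[317.46708466 190.77681279]
(297, 168, 43, 43)
[0.45049603 0.27418156 0.43120613] 0.030435158376907134
tool x yaw 2.0237536313571804 tilt [ 7.69525159e-05  4.86875299e-05 -9.99999996e-01]
```

View pics/crop1.png

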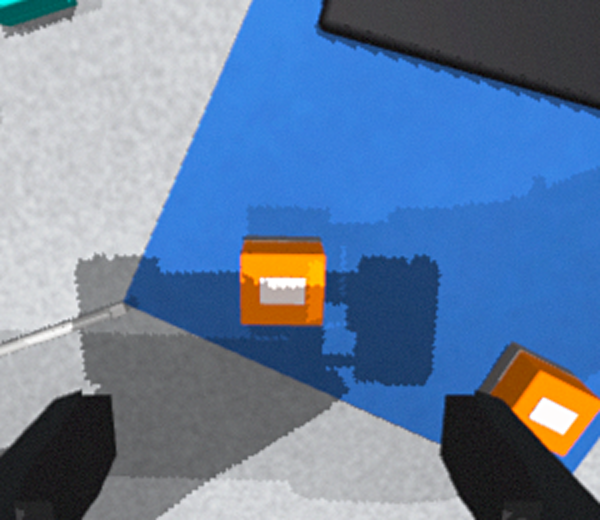

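```bash
python3 -m pendant '[[0.0008,0.0021,-0.04,0,0,-0.014],[0,0,-0.04,0,0,0],[0,0,-0.03,0,0,0],[0,0,-0.02,0,0,0],[0,0,-0.0137,0,0,0],[0,0,0,0,0,0],[0,0,0,0,0,0],[0,0,0,0,0,0]]'
python3 -m pendant '[[0,0,0,0,0,0],[0,0,0,0,0,0],[0,0,0,0,0,0],[0,0,0,0,0,0],[0,0,0,0,0,0],[0,0,0,0,0,0],[0,0,0,0,0,0],[0,0,0,0,0,0]]' 0.02
python3 -m pendant '[[0,0,0.02,0,0,0],[0,0,0.03,0,0,0],[0,0,0.03,0,0,0],[0,0,0.03,0,0,0],[0,0,0.03,0,0,0],[0,0,0,0,0,0],[0,0,0,0,0,0],[0,0,0,0,0,0]]'
python3 - <<'E'
from h import *
s=st();w=cam("wrist"); save(w,"wrist3")
E
```

```text
t: 8.8
tcp_pos: [0.4513, 0.2741, 0.0158]
tool_rot: [1.684, 2.651, 0.002]
contact_force: [0.4, 0.2, -0.3]
opening: 0.0883
t: 9.8
tcp_pos: [0.4508, 0.2738, 0.015]
tool_rot: [1.684, 2.652, 0.0]
contact_force: [-0.3, 0.8, -0.1]
opening: 0.0375
t: 10.8
tcp_pos: [0.4501, 0.2732, 0.1539]
tool_rot: [-1.684, -2.651, 0.004]
contact_force: [0.0, 0.4, -1.1]
opening: 0.0376
t10.80 tcp [0.4501 0.2732 0.1539] rot [-1.684 -2.651  0.004] F [ 0.   0.4 -1.1] op0.0376
```

View pics/wrist3.png

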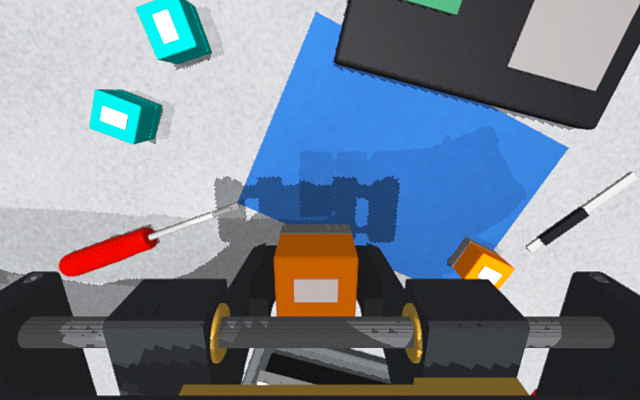

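```bash
python3 -m pendant '[[0.0175,-0.0435,0.01,0,0,-0.0416],[0.0175,-0.0435,0.01,0,0,-0.0416],[0.0175,-0.0435,0.01,0,0,-0.0416],[0.0175,-0.0435,0.01,0,0,-0.0416],[0.0175,-0.0435,0.01,0,0,-0.0416],[0.0175,-0.0435,0.005,0,0,-0.0416],[0.0175,-0.0435,0,0,0,-0.0416],[0.0175,-0.0435,0,0,0,-0.0416]]'
python3 -m pendant '[[0,0,0,0,0,0],[0,0,0,0,0,0],[0,0,0,0,0,0],[0,0,0,0,0,0],[0,0,0,0,0,0],[0,0,0,0,0,0],[0,0,0,0,0,0],[0,0,0,0,0,0]]'
cat >> h.py <<'E'
def sockets(w,exp,z=.064,th=75):
    h=hsv(w); d=((h[...,2]<th)&(h[...,1]<120)).astype(np.uint8)
    out=[]
    for e in exp:
        p=proj(w,[e[0],e[1],z-.004])[0]; 
        try: b=blob(d,p)
        except Exception: continue
        c=np.argwhere(b)[:,::-1].mean(0); x,y,ww,hh=cv2.boundingRect(b)
        cs=cv2.minAreaRect(np.argwhere(b)[:,::-1].astype(np.float32))
        print("sock",np.round(p),"found",np.round(c,1),(x,y,ww,hh),"rect",np.round(cs[0],1),np.round(cs[1],1),round(cs[2],1),"->",np.round(atz(w,cs[0],z),4)); out.append(atz(w,cs[0],z))
    return out
E
python3 - <<'E'
from h import *
s=st();print(np.round(s["qpos"],2));w=cam("wrist"); save(w,"wrist4")
sockets(w,[(.5907,-.0753),(.5856,-.0276),(.5805,.0201)])
E
```

```text
t: 11.85
tcp_pos: [0.5909, -0.0756, 0.2092]
tool_rot: [-2.101, -2.334, 0.001]
contact_force: [0.6, 0.8, -0.0]
opening: 0.0378
t: 12.85
tcp_pos: [0.5908, -0.0742, 0.2101]
tool_rot: [2.1, 2.336, 0.0]
contact_force: [-0.6, -0.3, -0.9]
opening: 0.0376
t12.85 tcp [ 0.5908 -0.0742  0.2101] rot [2.1   2.336 0.   ] F [-0.6 -0.3 -0.9] op0.0376
[ 0.26  0.7  -0.37  1.68  0.33  0.82 -0.15]
sock [316. 186.] found [314.5 184.9] (294, 169, 41, 33) rect [314. 185.] [32. 40.] 90.0 -> [ 0.5885 -0.0733  0.064 ]
sock [316. 137.] found [314.3 136.2] (293, 118, 43, 38) rect [314.  136.5] [37. 42.] 90.0 -> [ 0.5836 -0.0264  0.064 ]
sock [316.  83.] found [314.1  82.9] (292, 62, 45, 43) rect [314.  83.] [42. 44.] 90.0 -> [0.5787 0.0201 0.064 ]
```

View pics/wrist4.png

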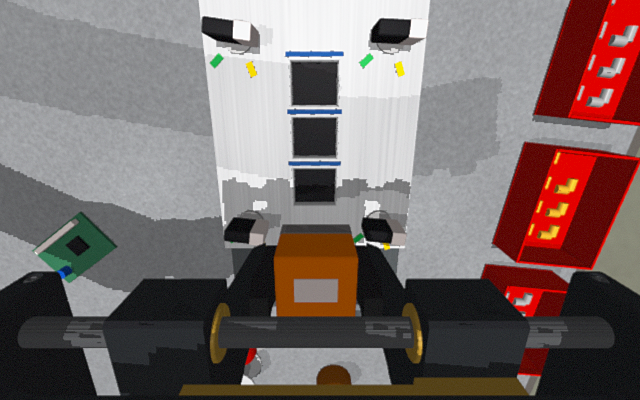

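```bash
python3 -m pendant '[[-0.0018,-0.0015,-0.035,0,0,0],[0,0,-0.035,0,0,0],[0,0,-0.025,0,0,0],[0,0,-0.015,0,0,0],[0,0,-0.005,0,0,0],[0,0,0,0,0,0],[0,0,0,0,0,0],[0,0,0,0,0,0]]'
python3 - <<'E'
from h import *
s=st();w=cam("wrist"); save(w,"wrist5",(140,0,360,330),1.8)
sockets(w,[(.584,-.028),(.579,.0197)])
m=omask(w); b=blob(m,np.array([316,250])); print("relay",cv2.boundingRect(b))
t=s["tcp_pos"]; print(proj(w,[t[0],t[1],t[2]+.025]),proj(w,[t[0],t[1],t[2]-.013]))
E
```

```text
t: 13.9
tcp_pos: [0.5895, -0.0757, 0.0958]
tool_rot: [2.1, 2.335, 0.001]
contact_force: [-0.9, -0.1, 0.1]
opening: 0.0378
t13.90 tcp [ 0.5895 -0.0757  0.0958] rot [2.100e+00 2.335e+00 1.000e-03] F [-0.9 -0.1  0.1] op0.0378
sock [316. 160.] found [315.7 157.2] (282, 129, 68, 58) rect [315.5 157.5] [57. 67.] 90.0 -> [ 0.5835 -0.0256  0.064 ]
sock [316.  74.] found [315.6  72.1] (278, 38, 75, 70) rect [315.   72.5] [69. 74.] 90.0 -> [0.5783 0.0199 0.064 ]
relay (274, 234, 84, 83)
[[317.15688295 290.20086484]] [[316.72139281 250.6461237 ]]
```

View pics/wrist5.png

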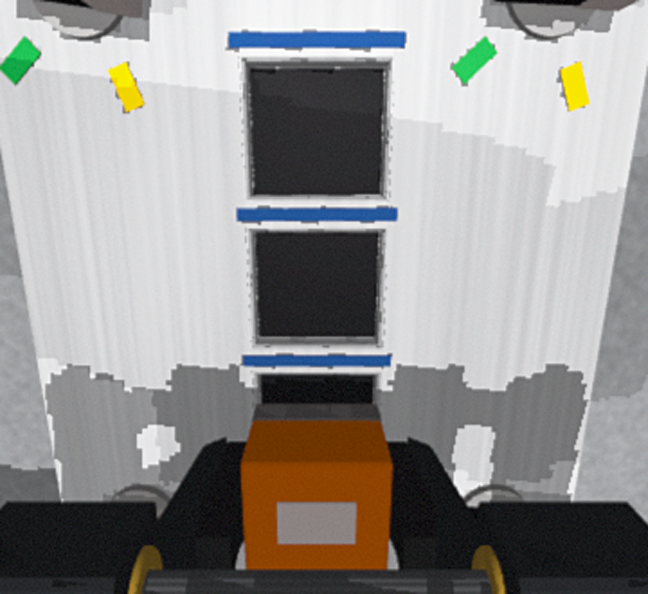

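Run:
```python
from h import *
s=st();w=cam("wrist")
a=.106; ux=np.array([np.cos(a),np.sin(a)]);uy=np.array([-np.sin(a),np.cos(a)])
t=s["tcp_pos"]
def pl(c,r,z):
    d=atz(w,(c,r),z)[:2]-t[:2]; return np.round([d@ux*1e3,d@uy*1e3],2)
for n,c,r,z in [("s2 far",316,192.8,.064),("s2 near",316,127.2,.064),("s3 -",316,111.1,.064),("s3 +",316,32.2,.064),("s2 left",140+249/1.8,160,.064),("s2 right",140+385/1.8,160,.064),("relay top edge",316,256.7,t[2]+.025),("relay foot edge",316,233.3,t[2]-.001)]: print(n,pl(c,r,z))
```

```text
t13.95 tcp [ 0.5894 -0.0758  0.0956] rot [2.100e+00 2.335e+00 1.000e-03] F [-0.2 -0.3 -0.5] op0.0375
s2 far [-0.39 29.07]
s2 near [-0.43 67.76]
s3 - [-0.44 76.48]
s3 + [ -0.48 115.42]
s2 left [-22.34  49.08]
s2 right [21.66 49.09]
relay top edge [-0.54 17.33]
relay foot edge [-0.47 16.55]
```

```bash
python3 -m pendant '[[0.0002,0.0002,-0.005,0,0,0],[0,0,-0.005,0,0,0],[0,0,-0.004,0,0,0],[0,0,-0.003,0,0,0],[0,0,-0.003,0,0,0],[0,0,-0.002,0,0,0],[0,0,0,0,0,0],[0,0,0,0,0,0]]'
python3 -m pendant '[[0,0,-0.002,0,0,0],[0,0,-0.002,0,0,0],[0,0,-0.001,0,0,0],[0,0,-0.001,0,0,0],[0,0,-0.001,0,0,0],[0,0,0,0,0,0],[0,0,0,0,0,0],[0,0,0,0,0,0]]'
```

```text
t: 15.0
tcp_pos: [0.5893, -0.0755, 0.0731]
tool_rot: [2.1, 2.336, 0.0]
contact_force: [-0.8, -1.1, -2.2]
opening: 0.0374
t: 16.0
tcp_pos: [0.5892, -0.0755, 0.0665]
tool_rot: [2.1, 2.336, 0.0]
contact_force: [-1.6, 0.5, 5.7]
opening: 0.0375
```

```bash
python3 -m pendant '[[0,0,-0.001,0,0,0],[0,0,-0.001,0,0,0],[0,0,0,0,0,0],[0,0,0,0,0,0],[0,0,0,0,0,0],[0,0,0,0,0,0],[0,0,0,0,0,0],[0,0,0.001,0,0,0]]'
python3 -m pendant '[[0,0,0.001,0,0,0],[0,0,0,0,0,0],[0,0,0,0,0,0],[0,0,0,0,0,0],[0,0,0.01,0,0,0],[0,0,0.03,0,0,0],[0,0,0.05,0,0,0],[0,0,0.05,0,0,0]]' 0.06
python3 -m pendant '[[0,0.04,0,0,0,0],[0,0.05,0,0,0,0],[0,0.05,0,0,0,0],[0,0.05,0,0,0,0],[0,0.05,-0.01,0,0,0],[0,0.05,-0.02,0,0,0],[0,0.05,-0.02,0,0,0],[0,0,0,0,0,0]]' 0.0881
python3 - <<'E'
from h import *
s=st();print(np.round(s["qpos"],2));w=cam("wrist"); save(w,"wrist6")
m=omask(w); p=proj(w,[.5963,.2741,.03])[0]; print(p)
b=hullmask(blob(m,p)); bb=cv2.boundingRect(b);print(bb); v,f=fitbox([(w,b)],.5963,.2741,.014,.040);print(v,f)
E
```

```text
t: 17.0
tcp_pos: [0.5892, -0.0755, 0.0664]
tool_rot: [2.1, 2.336, 0.0]
contact_force: [-2.4, 0.9, 7.7]
opening: 0.0378
t: 18.0
tcp_pos: [0.589, -0.0754, 0.208]
tool_rot: [-2.1, -2.336, -0.0]
contact_force: [0.0, 0.2, 0.2]
opening: 0.06
t: 19.0
tcp_pos: [0.5864, 0.2708, 0.1552]
tool_rot: [-2.088, -2.341, -0.001]
contact_force: [-0.2, 0.1, 0.4]
opening: 0.0881
t19.00 tcp [0.5864 0.2708 0.1552] rot [-2.088e+00 -2.341e+00 -1.000e-03] F [-0.2  0.1  0.4] op0.0881
[-0.33  0.83 -0.31  1.57  0.32  0.8  -0.66]
[327.68746429 190.80102485]
(346, 174, 50, 47)
[ 0.63550323  0.272381   -0.02608615] 0.03171232151455161
```

View pics/wrist6.png

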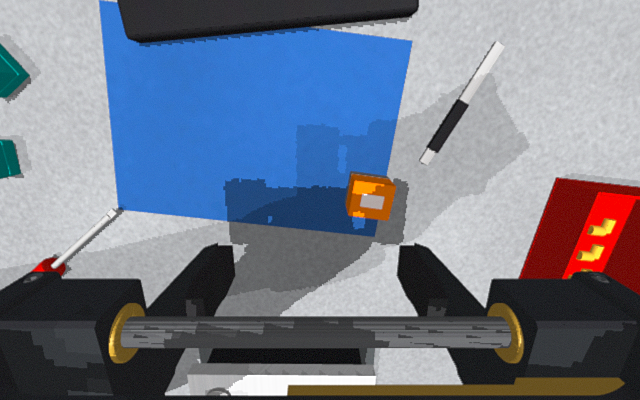

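```bash
python3 -m pendant '[[0.025,0.001,0,0,0,-0.07],[0.024,0.0006,0,0,0,-0.07],[0,0,0,0,0,0],[0,0,0,0,0,0],[0,0,0,0,0,0],[0,0,0,0,0,0],[0,0,0,0,0,0],[0,0,0,0,0,0]]'
python3 - <<'E'
from h import *
s=st();w=cam("wrist"); save(w,"wrist7",(200,100,240,200),3)
T=R.from_rotvec(s["tool_rot"]).as_matrix(); print("tool x yaw",np.arctan2(T[1,0],T[0,0]))
m=omask(w); p=proj(w,[.6355,.2724,.03])[0]; print(p)
b=hullmask(blob(m,p)); bb=cv2.boundingRect(b);print(bb); v,f=fitbox([(w,b)],.6355,.2724,.014,.040);print(v,f)
for y0 in (v[2],v[2]+1.57,v[2]-1.57): print(fitbox([(w,b)],v[0],v[1],.014,.04,yaws=[y0]))
E
```

```text
t: 20.05
tcp_pos: [0.6381, 0.2662, 0.1561]
tool_rot: [2.258, 2.184, 0.0]
contact_force: [-0.8, -0.0, 0.8]
opening: 0.0879
t20.05 tcp [0.6381 0.2662 0.1561] rot [2.258 2.184 0.   ] F [-0.8 -0.   0.8] op0.0879
tool x yaw 1.5373097852236288
[313.36591938 185.71100501]
(293, 165, 43, 42)
[ 0.63604189  0.27204729 -0.04809612] 0.037809128067417985
(array([ 0.63604189,  0.27204729, -0.04809612]), np.float64(0.037809128067417985))
(array([0.63669569, 0.27255272, 1.57781292]), np.float64(0.1802509142544364))
(array([ 0.63637289,  0.2723269 , -1.5187714 ]), np.float64(0.17924133069920278))
```

View pics/wrist7.png

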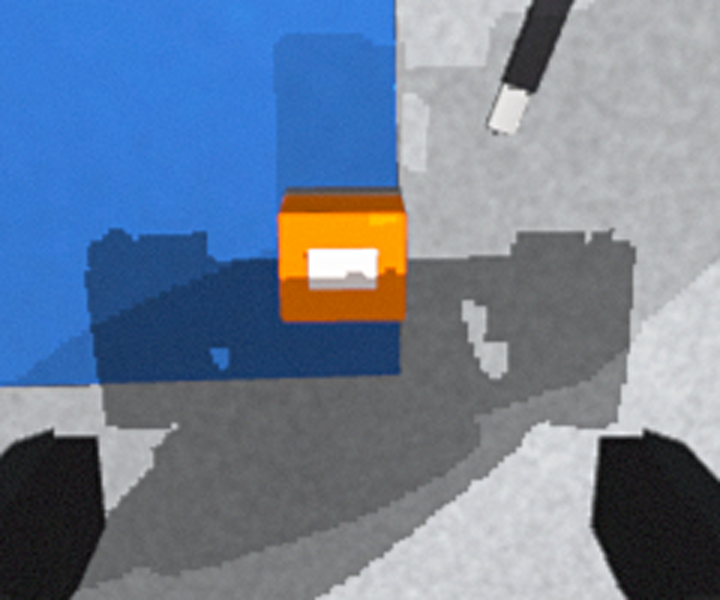

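```bash
python3 -m pendant '[[-0.0021,0.0058,-0.03,0,0,-0.014],[0,0,-0.04,0,0,0],[0,0,-0.03,0,0,0],[0,0,-0.025,0,0,0],[0,0,-0.016,0,0,0],[0,0,0,0,0,0],[0,0,0,0,0,0],[0,0,0,0,0,0]]'
python3 -m pendant '[[0,0,0,0,0,0],[0,0,0,0,0,0],[0,0,0,0,0,0],[0,0,0,0,0,0],[0,0,0,0,0,0],[0,0,0,0,0,0],[0,0,0,0,0,0],[0,0,0,0,0,0]]' 0.02
python3 -m pendant '[[0,0,0.02,0,0,0],[0,0,0.03,0,0,0],[0,0,0.05,0,0,0],[0,0,0.05,0,0,0],[0,0,0.045,0,0,0],[0,0,0,0,0,0],[0,0,0,0,0,0],[0,0,0,0,0,0]]'
```

```text
t: 21.1
tcp_pos: [0.6369, 0.2723, 0.0163]
tool_rot: [2.274, 2.167, 0.003]
contact_force: [0.4, -0.2, 0.3]
opening: 0.0881
t: 22.1
tcp_pos: [0.6361, 0.2719, 0.015]
tool_rot: [2.274, 2.168, 0.0]
contact_force: [0.7, -0.9, 0.4]
opening: 0.0376
t: 23.1
tcp_pos: [0.6352, 0.2714, 0.2087]
tool_rot: [-2.273, -2.167, 0.004]
contact_force: [0.6, -0.3, -1.2]
opening: 0.0376
```

```bash
python3 -m pendant '[[-0.0095,-0.042,0,0,0,0.025],[-0.0095,-0.042,0,0,0,0.026],[-0.0095,-0.042,0,0,0,0.026],[-0.0095,-0.042,0,0,0,0.026],[-0.0095,-0.042,0,0,0,0.026],[-0.0095,-0.042,0,0,0,0.025],[0,0,0,0,0,0],[0,0,0,0,0,0]]'
python3 -m pendant '[[0,0,-0.035,0,0,0],[0,0,-0.035,0,0,0],[0,0,-0.025,0,0,0],[0,0,-0.015,0,0,0],[0,0,-0.004,0,0,0],[0,0,0,0,0,0],[0,0,0,0,0,0],[0,0,0,0,0,0]]'
python3 - <<'E'
from h import *
s=st();w=cam("wrist"); save(w,"wrist8",(140,0,360,330),1.8)
T=R.from_rotvec(s["tool_rot"]).as_matrix(); print("tool x yaw",np.arctan2(T[1,0],T[0,0]))
m=omask(w); b=blob(m,np.array([316,250])); print("relay",cv2.boundingRect(b))
E
```

```text
t: 24.1
tcp_pos: [0.5789, 0.0206, 0.2094]
tool_rot: [-2.099, -2.335, -0.0]
contact_force: [0.3, 1.1, -1.0]
opening: 0.0376
t: 25.1
tcp_pos: [0.5796, 0.0199, 0.0968]
tool_rot: [2.1, 2.335, 0.002]
contact_force: [0.3, 0.6, -0.6]
opening: 0.0375
t25.10 tcp [0.5796 0.0199 0.0968] rot [2.100e+00 2.335e+00 2.000e-03] F [ 0.3  0.6 -0.6] op0.0375
tool x yaw 1.6768945719227246
relay (273, 233, 85, 84)
```

View pics/wrist8.png

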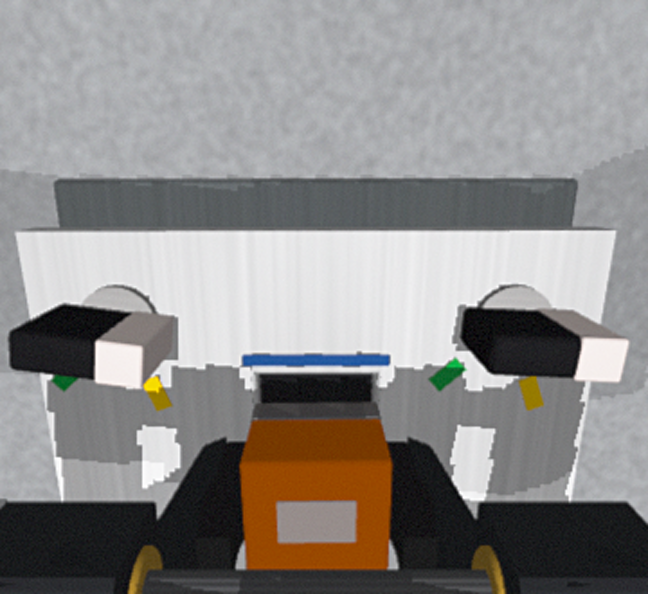

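```bash
python3 -m pendant '[[-0.0002,0.0001,-0.005,0,0,0],[0,0,-0.005,0,0,0],[0,0,-0.004,0,0,0],[0,0,-0.003,0,0,0],[0,0,-0.003,0,0,0],[0,0,-0.002,0,0,0],[0,0,0,0,0,0],[0,0,0,0,0,0]]'
python3 -m pendant '[[0,0,-0.002,0,0,0],[0,0,-0.002,0,0,0],[0,0,-0.001,0,0,0],[0,0,-0.001,0,0,0],[0,0,-0.001,0,0,0],[0,0,-0.001,0,0,0],[0,0,0,0,0,0],[0,0,0,0,0,0]]'
```

```text
t: 26.15
tcp_pos: [0.579, 0.02, 0.0741]
tool_rot: [2.1, 2.336, 0.0]
contact_force: [0.4, -0.2, -0.7]
opening: 0.0377
t: 27.15
tcp_pos: [0.579, 0.02, 0.0664]
tool_rot: [2.1, 2.336, 0.0]
contact_force: [-1.7, 0.4, 4.6]
opening: 0.0376
```

```bash
python3 -m pendant '[[0,0,-0.001,0,0,0],[0,0,-0.001,0,0,0],[0,0,0,0,0,0],[0,0,0,0,0,0],[0,0,0,0,0,0],[0,0,0,0,0,0],[0,0,0,0,0,0],[0,0,0.001,0,0,0]]'
python3 -m pendant '[[0,0,0.001,0,0,0],[0,0,0,0,0,0],[0,0,0,0,0,0],[0,0,0,0,0,0],[0,0,0.01,0,0,0],[0,0,0.03,0,0,0],[0,0,0.05,0,0,0],[0,0,0.05,0,0,0.031]]' 0.06
python3 -m pendant '[[0,-0.006,0.01,0,0,0.185],[0,-0.006,0.01,0,0,0.185],[0.001,-0.006,0.01,0,0,0.185],[0.001,-0.006,0.01,0,0,0.185],[0.001,-0.006,0.01,0,0,0.185],[0.001,-0.006,0,0,0,0.185],[0.001,-0.006,0,0,0,0.185],[0,-0.006,0,0,0,0.185]]' 0.03
python3 -m pendant '[[0,0,0,0,0,0.06],[0,0,0,0,0,0],[0,0,0,0,0,0],[0,0,0,0,0,0],[0,0,0,0,0,0],[0,0,0,0,0,0],[0,0,0,0,0,0],[0,0,0,0,0,0]]'
python3 - <<'E'
from h import *
s=st();print(np.round(s["qpos"],2));w=cam("wrist"); save(w,"wrist9")
T=R.from_rotvec(s["tool_rot"]).as_matrix(); print("tool x yaw",np.arctan2(T[1,0],T[0,0]))
c0=np.array([.584,-.0278]);a=.106;ux=np.array([np.cos(a),np.sin(a)]);uy=np.array([-np.sin(a),np.cos(a)])
for n,i,j in [("nl",-1,1),("fl",1,1),("nr",-1,-1),("fr",1,-1)]:
    p=c0+i*.065*ux+j*.085*uy; print(n,np.round(p,4),np.round(proj(w,[p[0],p[1],.09])),np.round(proj(w,[p[0],p[1],.102])),[(np.round(d["point"]).tolist(),round(d["p"],2)) for d in ctrl.landmark_of("wrist","screw_%s_grip"%n)][:5])
E
```

```text
t: 28.15
tcp_pos: [0.579, 0.02, 0.0664]
tool_rot: [2.1, 2.336, 0.0]
contact_force: [-1.6, -0.6, 7.4]
opening: 0.0378
t: 29.15
tcp_pos: [0.5787, 0.02, 0.208]
tool_rot: [2.063, 2.369, 0.0]
contact_force: [1.0, 0.9, -0.1]
opening: 0.06
t: 30.15
tcp_pos: [0.5838, -0.0285, 0.2567]
tool_rot: [-0.082, 3.14, -0.001]
contact_force: [0.4, 0.0, 0.0]
opening: 0.03
t: 31.15
tcp_pos: [0.5839, -0.028, 0.256]
tool_rot: [-0.167, 3.137, 0.0]
contact_force: [-0.0, -0.3, -0.4]
opening: 0.0301
t31.15 tcp [ 0.5839 -0.028   0.256 ] rot [-0.167  3.137  0.   ] F [-0.  -0.3 -0.4] op0.0301
[ 0.43  0.73 -0.84  1.65  0.61  1.05  1.07]
tool x yaw -3.0351162879595615
nl [0.5104 0.0498] [[402. 117.]] [[405. 117.]] [([408.0, 114.0], 0.95), ([362.0, 175.0], 0.74)]
fl [0.6396 0.0636] [[391. 237.]] [[394. 242.]] [([389.0, 238.0], 0.7)]
nr [ 0.5284 -0.1192] [[228. 116.]] [[225. 117.]] [([229.0, 116.0], 0.59)]
fr [ 0.6576 -0.1054] [[239. 237.]] [[236. 242.]] [([241.0, 239.0], 0.95)]
```

View pics/wrist9.png

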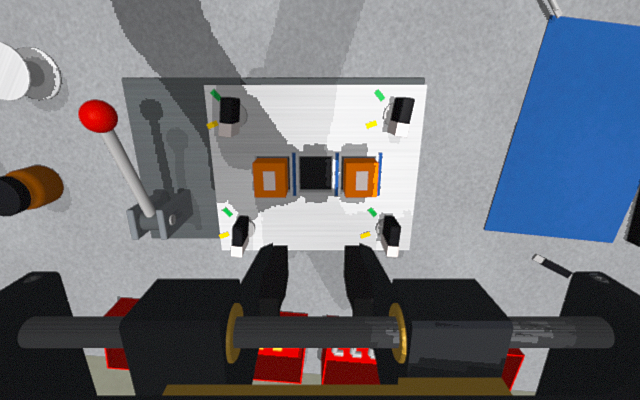

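```bash
python3 -m pendant '[[-0.0184,0.0194,-0.035,0,0,-0.05],[-0.0184,0.0195,-0.035,0,0,0],[-0.0184,0.0195,-0.035,0,0,0],[-0.0183,0.0194,-0.036,0,0,0],[0,0,0,0,0,0],[0,0,-0.015,0,0,0],[0,0,-0.015,0,0,0],[0,0,-0.0105,0,0,0]]' 0.03
python3 -m pendant '[[0,0,0,0,0,0],[0,0,0,0,0,0],[0,0,0,0,0,0],[0,0,0,0,0,0],[0,0,0,0,0,0],[0,0,0,0,0,0],[0,0,0,0,0,0],[0,0,0,0,0,0]]' 0.005
python3 - <<'E'
from h import *
s=st();print(np.round(s["qpos"],2),np.round(s["torque"],2));w=cam("wrist"); save(w,"wrist10",(160,60,320,260),2.2)
E
```

```text
t: 32.4
tcp_pos: [0.5109, 0.049, 0.0737]
tool_rot: [-0.086, 3.14, -0.0]
contact_force: [-0.7, 0.4, -0.1]
opening: 0.0297
t: 33.4
tcp_pos: [0.5105, 0.0491, 0.0746]
tool_rot: [-0.088, 3.14, -0.002]
contact_force: [1.1, -4.2, 1.3]
opening: 0.0116
t33.40 tcp [0.5105 0.0491 0.0746] rot [-8.80e-02  3.14e+00 -2.00e-03] F [ 1.1 -4.2  1.3] op0.0116
[ 0.16  0.88 -0.57  2.01  0.95  0.54  0.52] [-0.93 -0.17 -0.02]
```

View pics/wrist10.png

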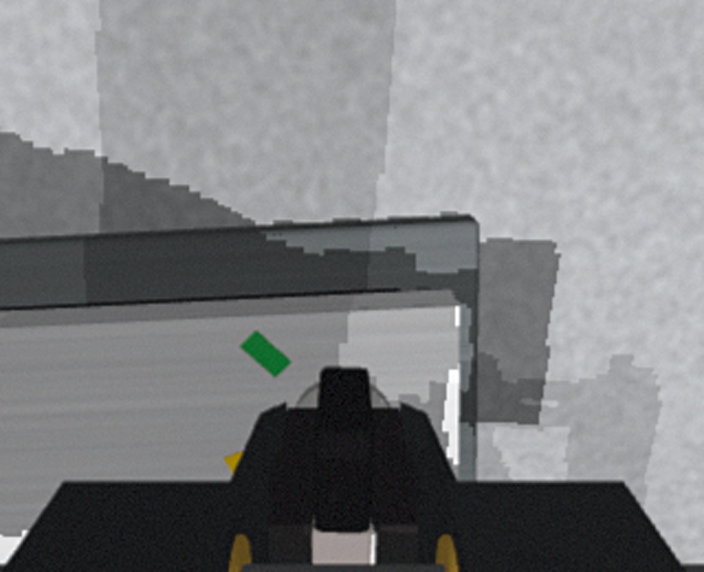

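```bash
python3 -m pendant '[[0,-0.0005,-0.0002,0,0,-0.165],[0,0,-0.0003,0,0,-0.165],[0,0,-0.0003,0,0,-0.165],[0,0,-0.0003,0,0,-0.165],[0,0,-0.0003,0,0,-0.165],[0,0,-0.0003,0,0,-0.165],[0,0,-0.0002,0,0,-0.16],[0,0,0,0,0,0]]'
python3 -m pendant '[[0,0,0,0,0,0],[0,0,0,0,0,0],[0,0,0,0,0,0],[0,0,0,0,0,0],[0,0,0,0,0,0],[0,0,0,0,0,0],[0,0,0,0,0,0],[0,0,0,0,0,0]]'
cat >> h.py <<'E'
def yaw(s):
    T=R.from_rotvec(s["tool_rot"]).as_matrix(); return (np.arctan2(T[1,0],T[0,0])+2*np.pi)%(2*np.pi)
E
python3 - <<'E'
from h import *
s=st();print(np.round(s["qpos"],2),np.round(s["torque"],2),"turn",.106+np.pi-yaw(s))
E
```

```text
t: 34.45
tcp_pos: [0.5106, 0.0494, 0.0729]
tool_rot: [1.631, 2.684, 0.0]
contact_force: [-0.6, -4.1, 4.2]
opening: 0.0115
t: 35.45
tcp_pos: [0.5106, 0.0494, 0.0729]
tool_rot: [1.63, 2.685, 0.001]
contact_force: [-0.5, -3.5, 5.8]
opening: 0.0115
t35.45 tcp [0.5106 0.0494 0.0729] rot [1.630e+00 2.685e+00 1.000e-03] F [-0.5 -3.5  5.8] op0.0115
[-0.01  0.83 -0.29  2.02  0.62  0.37 -0.31] [-0.91 -0.19 -0.06] turn 1.19706513936816
```

```bash
python3 -m pendant '[[0,0,0,0,0,0],[0,0,0,0,0,0],[0,0,0.02,0,0,0],[0,0,0.027,0,0,0],[0.0245,-0.0258,0,0,0,0.16],[0.0245,-0.0258,0,0,0,0.16],[0.0245,-0.0258,0,0,0,0.16],[0.0245,-0.0258,0,0,0,0.16]]' 0.03
python3 -m pendant '[[0.0245,-0.0258,0,0,0,0.16],[0.0245,-0.0258,0,0,0,0.16],[0,0,0,0,0,0.1],[0,0,0,0,0,0.09],[0,0,0,0,0,0],[0,0,-0.015,0,0,0],[0,0,-0.015,0,0,0],[0,0,-0.015,0,0,0]]'
python3 -m pendant '[[0,0,0,0,0,0],[0,0,0,0,0,0],[0,0,0,0,0,0],[0,0,0,0,0,0],[0,0,0,0,0,0],[0,0,0,0,0,0],[0,0,0,0,0,0],[0,0,0,0,0,0]]' 0.005
python3 - <<'E'
from h import *
s=st();print(np.round(s["qpos"],2),np.round(s["torque"],2),"turn",.106+np.pi-yaw(s))
E
```

```text
t: 36.45
tcp_pos: [0.6092, -0.0539, 0.1195]
tool_rot: [-0.696, -3.064, -0.003]
contact_force: [-0.2, 1.4, -0.4]
opening: 0.03
t: 37.45
tcp_pos: [0.6569, -0.1055, 0.073]
tool_rot: [0.089, -3.139, 0.0]
contact_force: [-0.5, -0.6, 0.0]
opening: 0.0297
t: 38.45
tcp_pos: [0.6574, -0.1059, 0.0747]
tool_rot: [-0.088, 3.14, -0.001]
contact_force: [1.3, -2.6, -3.8]
opening: 0.0118
t38.45 tcp [ 0.6574 -0.1059  0.0747] rot [-8.80e-02  3.14e+00 -1.00e-03] F [ 1.3 -2.6 -3.8] op0.0118
[ 0.45  1.04 -0.74  1.53  0.83  0.9   1.06] [-0.39 -0.3  -0.05] turn 0.04979073693578151
```

```bash
python3 -m pendant '[[0,-0.0003,-0.0002,0,0,-0.165],[0,0,-0.0003,0,0,-0.165],[0,0,-0.0003,0,0,-0.165],[0,0,-0.0003,0,0,-0.165],[0,0,-0.0003,0,0,-0.165],[0,0,-0.0003,0,0,-0.165],[0,0,-0.0002,0,0,-0.16],[0,0,0,0,0,0]]'
python3 - <<'E'
from h import *
s=st();print(np.round(s["torque"],2),"turn",.106+np.pi-yaw(s))
E
python3 -m pendant '[[0,0,0,0,0,0],[0,0,0,0,0,0],[0,0,0.02,0,0,0],[0,0,0.027,0,0,0],[-0.043,-0.0046,0,0,0,0.165],[-0.043,-0.0046,0,0,0,0.165],[-0.043,-0.0046,0,0,0,0.165],[0,0,0,0,0,0.165]]' 0.03
python3 -m pendant '[[0,0,0,0,0,0.165],[0,0,0,0,0,0.165],[0,0,0,0,0,0.16],[0,0,0,0,0,0],[0,0,-0.015,0,0,0],[0,0,-0.015,0,0,0],[0,0,-0.01,0,0,0],[0,0,0,0,0,0]]'
python3 -m pendant '[[0,0,0,0,0,0],[0,0,0,0,0,0],[0,0,0,0,0,0],[0,0,0,0,0,0],[0,0,0,0,0,0],[0,0,0,0,0,0],[0,0,0,0,0,0],[0,0,0,0,0,0]]' 0.005
python3 - <<'E'
from h import *
s=st();print(np.round(s["qpos"],2),np.round(s["torque"],2),"turn",.106+np.pi-yaw(s))
a=cam("scene");b=cam("top")
for n in("scene","top"): print([(np.round(d["point"]).tolist(),round(d["p"],2)) for d in ctrl.landmark_of(n,"lever_ball")])
E
```

```text
t: 39.45
tcp_pos: [0.658, -0.1054, 0.073]
tool_rot: [1.63, 2.684, 0.001]
contact_force: [2.4, -2.0, -4.4]
opening: 0.0119
t39.45 tcp [ 0.658  -0.1054  0.073 ] rot [1.630e+00 2.684e+00 1.000e-03] F [ 2.4 -2.  -4.4] op0.0119
[-0.17 -0.57 -0.02] turn 1.1976966069792265
t: 40.45
tcp_pos: [0.5248, -0.1208, 0.1211]
tool_rot: [-0.666, -3.068, 0.005]
contact_force: [1.1, 0.8, -0.2]
opening: 0.0303
t: 41.45
tcp_pos: [0.5277, -0.1194, 0.0786]
tool_rot: [0.089, -3.138, -0.0]
contact_force: [0.4, 0.4, 0.7]
opening: 0.03
t: 42.45
tcp_pos: [0.5287, -0.1198, 0.08]
tool_rot: [-0.088, 3.14, -0.0]
contact_force: [0.7, -1.0, 4.5]
opening: 0.0122
t42.45 tcp [ 0.5287 -0.1198  0.08  ] rot [-0.088  3.14  -0.   ] F [ 0.7 -1.   4.5] op0.0122
[ 0.54  0.92 -0.7   1.92  0.95  0.67  0.86] [-0.33 -0.22 -0.03] turn 0.04972090557431441
[([220.0, 198.0], 0.83)]
[]
```

```bash
python3 -m pendant '[[0,0,-0.0002,0,0,-0.165],[0,0,-0.0003,0,0,-0.165],[0,0,-0.0003,0,0,-0.165],[0,0,-0.0003,0,0,-0.165],[0,0,-0.0003,0,0,-0.165],[0,0,-0.0003,0,0,-0.165],[0,0,-0.0002,0,0,-0.16],[0,0,0,0,0,0]]'
python3 - <<'E'
from h import *
s=st();print(np.round(s["torque"],2),"turn",.106+np.pi-yaw(s))
E
python3 -m pendant '[[0,0,0,0,0,0],[0,0,0,0,0,0],[0,0,0.017,0,0,0],[0,0,0.025,0,0,0],[0.0222,0.0366,0,0,0,0.165],[0.0222,0.0366,0,0,0,0.165],[0.0222,0.0366,0,0,0,0.165],[0.0222,0.0366,0,0,0,0.165]]' 0.03
python3 -m pendant '[[0.0222,0.0366,0,0,0,0.165],[0,0,0,0,0,0.165],[0,0,0,0,0,0.16],[0,0,0,0,0,0],[0,0,-0.015,0,0,0],[0,0,-0.015,0,0,0],[0,0,-0.015,0,0,0],[0,0,0,0,0,0]]'
python3 -m pendant '[[0,0,0,0,0,0],[0,0,0,0,0,0],[0,0,0,0,0,0],[0,0,0,0,0,0],[0,0,0,0,0,0],[0,0,0,0,0,0],[0,0,0,0,0,0],[0,0,0,0,0,0]]' 0.005
python3 - <<'E'
from h import *
s=st();print(np.round(s["qpos"],2),np.round(s["torque"],2),"turn",.106+np.pi-yaw(s))
E
```

```text
t: 43.65
tcp_pos: [0.5286, -0.1201, 0.0783]
tool_rot: [1.635, 2.681, -0.001]
contact_force: [0.0, -2.8, 6.7]
opening: 0.0118
t43.65 tcp [ 0.5286 -0.1201  0.0783] rot [ 1.635e+00  2.681e+00 -1.000e-03] F [ 0.  -2.8  6.7] op0.0118
[-0.26 -0.24 -0.03] turn 1.2013690024056007
t: 44.65
tcp_pos: [0.6179, 0.0279, 0.121]
tool_rot: [0.667, 3.069, 0.001]
contact_force: [0.6, 0.8, -0.6]
opening: 0.03
t: 45.65
tcp_pos: [0.6382, 0.063, 0.0729]
tool_rot: [0.088, -3.137, 0.001]
contact_force: [0.4, -0.2, 0.4]
opening: 0.0299
t: 46.65
tcp_pos: [0.6398, 0.0631, 0.0753]
tool_rot: [-0.088, 3.139, -0.0]
contact_force: [0.9, -1.2, 5.8]
opening: 0.0116
t46.65 tcp [0.6398 0.0631 0.0753] rot [-0.088  3.139 -0.   ] F [ 0.9 -1.2  5.8] op0.0116
[ 0.21  1.02 -0.74  1.61  0.86  0.87  0.75] [-0.44 -0.24  0.06] turn 0.04986486260102696
```

```bash
python3 -m pendant '[[0,0,-0.0002,0,0,-0.165],[0,0,-0.0003,0,0,-0.165],[0,0,-0.0003,0,0,-0.165],[0,0,-0.0003,0,0,-0.165],[0,0,-0.0003,0,0,-0.165],[0,0,-0.0003,0,0,-0.165],[0,0,-0.0002,0,0,-0.16],[0,0,0,0,0,0]]'
python3 - <<'E'
from h import *
s=st();print(np.round(s["torque"],2),"turn",.106+np.pi-yaw(s))
E
python3 -m pendant '[[0,0,0,0,0,0],[0,0,0,0,0,0],[0,0,0.017,0,0,0],[0,0,0.03,0,0,0],[-0.014,-0.023,0.037,0,0,0],[-0.014,-0.023,0.037,0,0,0],[-0.014,-0.023,0.037,0,0,0],[-0.014,-0.023,0.037,0,0,0]]' 0.03
python3 -m pendant '[[0,0,0,0,0,0],[0,0,0,0,0,0],[0,0,0,0,0,0],[0,0,0,0,0,0],[0,0,0,0,0,0],[0,0,0,0,0,0],[0,0,0,0,0,0],[0,0,0,0,0,0]]'
python3 - <<'E'
from h import *
s=st();w=cam("wrist"); save(w,"wrist11",(180,30,280,240),2.4)
E
```

```text
t: 47.65
tcp_pos: [0.6401, 0.0634, 0.0735]
tool_rot: [1.631, 2.683, 0.001]
contact_force: [0.5, -1.1, 6.2]
opening: 0.0118
t47.65 tcp [0.6401 0.0634 0.0735] rot [1.631e+00 2.683e+00 1.000e-03] F [ 0.5 -1.1  6.2] op0.0118
[-0.52 -0.28 -0.06] turn 1.198449613196411
t: 48.65
tcp_pos: [0.5828, -0.0291, 0.2701]
tool_rot: [1.632, 2.684, 0.001]
contact_force: [0.2, -0.9, 0.4]
opening: 0.0301
t: 49.65
tcp_pos: [0.5834, -0.0286, 0.268]
tool_rot: [1.633, 2.683, 0.0]
contact_force: [0.2, -0.4, 0.0]
opening: 0.0299
t49.65 tcp [ 0.5834 -0.0286  0.268 ] rot [1.633 2.683 0.   ] F [ 0.2 -0.4  0. ] op0.0299
```

View pics/wrist11.png

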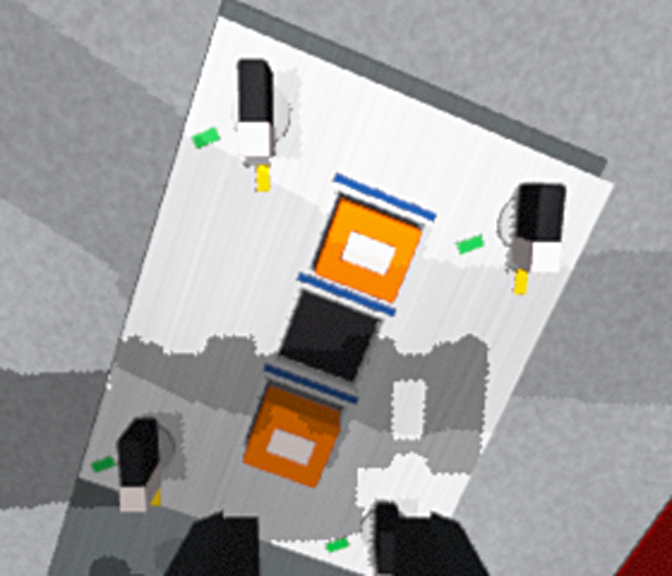

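```bash
python3 -m pendant '[[-0.0183,0.0194,-0.038,0,0,0],[-0.0183,0.0194,-0.038,0,0,0],[-0.0183,0.0194,-0.038,0,0,0],[-0.0183,0.0195,-0.039,0,0,0],[0,0,0,0,0,0],[0,0,-0.015,0,0,0],[0,0,-0.015,0,0,0],[0,0,-0.0125,0,0,0]]' 0.03
python3 -m pendant '[[0,0,0,0,0,0],[0,0,0,0,0,0],[0,0,0,0,0,0],[0,0,0,0,0,0],[0,0,0,0,0,0],[0,0,0,0,0,0],[0,0,0,0,0,0],[0,0,0,0,0,0]]' 0.005
python3 - <<'E'
from h import *
s=st();print(np.round(s["torque"],2),"turn",.106+np.pi-yaw(s))
E
python3 -m pendant '[[0,0,-0.0002,0,0,-0.165],[0,0,-0.0003,0,0,-0.165],[0,0,-0.0003,0,0,-0.165],[0,0,-0.0003,0,0,-0.165],[0,0,-0.0003,0,0,-0.165],[0,0,-0.0003,0,0,-0.165],[0,0,-0.0002,0,0,-0.165],[0,0,0,0,0,-0.105]]'
python3 -m pendant '[[0,0,0,0,0,0],[0,0,0,0,0,0],[0,0,0,0,0,0],[0,0,0,0,0,0],[0,0,0,0,0,0],[0,0,0,0,0,0],[0,0,0,0,0,0],[0,0,0,0,0,0]]'
python3 - <<'E'
from h import *
s=st();print(np.round(s["qpos"],2),np.round(s["torque"],2),"turn",.106+np.pi-yaw(s))
E
```

```text
t: 50.7
tcp_pos: [0.5109, 0.0483, 0.0718]
tool_rot: [1.635, 2.681, 0.001]
contact_force: [-1.2, -0.7, 0.1]
opening: 0.0302
t: 51.7
tcp_pos: [0.5106, 0.0492, 0.0726]
tool_rot: [1.633, 2.683, 0.001]
contact_force: [1.7, 0.8, -2.0]
opening: 0.0115
t51.70 tcp [0.5106 0.0492 0.0726] rot [1.633e+00 2.683e+00 1.000e-03] F [ 1.7  0.8 -2. ] op0.0115
[ 0.03 -0.53 -0.08] turn 1.199583141246304
t: 52.7
tcp_pos: [0.5104, 0.0493, 0.0708]
tool_rot: [2.902, 1.203, 0.001]
contact_force: [0.7, -0.6, 0.1]
opening: 0.012
t: 53.7
tcp_pos: [0.5105, 0.0494, 0.0707]
tool_rot: [-2.901, -1.206, -0.001]
contact_force: [0.8, 1.1, 4.7]
opening: 0.0119
t53.70 tcp [0.5105 0.0494 0.0707] rot [-2.901e+00 -1.206e+00 -1.000e-03] F [0.8 1.1 4.7] op0.0119
[-0.13  0.83 -0.09  2.03  0.22  0.29 -1.19] [ 0.24 -0.48  0.57] turn 2.4592752920946754
```

```bash
python3 -m pendant '[[0,0,0,0,0,0.05],[0,0,0,0,0,0],[0,0,0.02,0,0,0],[0,0,0.027,0,0,0],[0.0245,-0.0258,0,0,0,0.16],[0.0245,-0.0258,0,0,0,0.16],[0.0245,-0.0258,0,0,0,0.16],[0.0245,-0.0258,0,0,0,0.16]]' 0.03
python3 -m pendant '[[0.0245,-0.0258,0,0,0,0.16],[0.0247,-0.0261,0,0,0,0.16],[0,0,0,0,0,0.15],[0,0,0,0,0,0.1],[0,0,0,0,0,0],[0,0,-0.015,0,0,0],[0,0,-0.015,0,0,0],[0,0,-0.0155,0,0,0]]'
python3 -m pendant '[[0,0,0,0,0,0],[0,0,0,0,0,0],[0,0,0,0,0,0],[0,0,0,0,0,0],[0,0,0,0,0,0],[0,0,0,0,0,0],[0,0,0,0,0,0],[0,0,0,0,0,0]]' 0.005
python3 - <<'E'
from h import *
s=st();print(np.round(s["torque"],2),"turn",.106+np.pi-yaw(s))
E
python3 -m pendant '[[0,0,-0.0002,0,0,-0.165],[0,0,-0.0003,0,0,-0.165],[0,0,-0.0003,0,0,-0.165],[0,0,-0.0003,0,0,-0.165],[0,0,-0.0003,0,0,-0.165],[0,0,-0.0003,0,0,-0.165],[0,0,-0.0002,0,0,-0.165],[0,0,0,0,0,-0.105]]'
python3 -m pendant '[[0,0,0,0,0,0],[0,0,0,0,0,0],[0,0,0,0,0,0],[0,0,0,0,0,0],[0,0,0,0,0,0],[0,0,0,0,0,0],[0,0,0,0,0,0],[0,0,0,0,0,0]]'
python3 - <<'E'
from h import *
s=st();print(np.round(s["qpos"],2),np.round(s["torque"],2),"turn",.106+np.pi-yaw(s))
E
```

```text
t: 54.7
tcp_pos: [0.6079, -0.0556, 0.117]
tool_rot: [-2.317, -2.12, 0.003]
contact_force: [0.1, 0.1, -0.3]
opening: 0.0298
t: 55.7
tcp_pos: [0.6568, -0.106, 0.0704]
tool_rot: [-1.633, -2.683, 0.001]
contact_force: [-0.3, 0.3, 0.3]
opening: 0.0301
t: 56.7
tcp_pos: [0.6578, -0.1057, 0.0721]
tool_rot: [1.633, 2.683, 0.001]
contact_force: [3.7, 2.0, -6.7]
opening: 0.0117
t56.70 tcp [ 0.6578 -0.1057  0.0721] rot [1.633e+00 2.683e+00 1.000e-03] F [ 3.7  2.  -6.7] op0.0117
[ 0.33 -0.85 -0.05] turn 1.1994803036122246
t: 57.7
tcp_pos: [0.6585, -0.1059, 0.0704]
tool_rot: [2.901, 1.202, 0.003]
contact_force: [3.7, -1.5, -5.0]
opening: 0.0119
t: 58.7
tcp_pos: [0.6584, -0.106, 0.0704]
tool_rot: [2.898, 1.21, 0.003]
contact_force: [4.9, -0.4, -5.0]
opening: 0.0123
t58.70 tcp [ 0.6584 -0.106   0.0704] rot [2.898 1.21  0.003] F [ 4.9 -0.4 -5. ] op0.0123
[ 0.2   0.96 -0.2   1.54  0.27  0.67 -0.92] [ 0.05 -1.14  0.58] turn 2.4565336949254215
```

```bash
python3 -m pendant '[[0,0,0,0,0,0.05],[0,0,0,0,0,0],[0,0,0.02,0,0,0],[0,0,0.027,0,0,0],[-0.0432,-0.0047,0,0,0,0.16],[-0.0432,-0.0047,0,0,0,0.16],[-0.0432,-0.0047,0,0,0,0.16],[0,0,0,0,0,0.16]]' 0.03
python3 -m pendant '[[0,0,0,0,0,0.16],[0,0,0,0,0,0.16],[0,0,0,0,0,0.15],[0,0,0,0,0,0.1],[0,0,0,0,0,0],[0,0,-0.015,0,0,0],[0,0,-0.015,0,0,0],[0,0,-0.014,0,0,0]]'
python3 -m pendant '[[0,0,0,0,0,0],[0,0,0,0,0,0],[0,0,0,0,0,0],[0,0,0,0,0,0],[0,0,0,0,0,0],[0,0,0,0,0,0],[0,0,0,0,0,0],[0,0,0,0,0,0]]' 0.005
python3 - <<'E'
from h import *
s=st();print(np.round(s["torque"],2),"turn",.106+np.pi-yaw(s))
E
python3 -m pendant '[[0,0,-0.0002,0,0,-0.165],[0,0,-0.0003,0,0,-0.165],[0,0,-0.0003,0,0,-0.165],[0,0,-0.0003,0,0,-0.165],[0,0,-0.0003,0,0,-0.165],[0,0,-0.0003,0,0,-0.165],[0,0,-0.0002,0,0,-0.165],[0,0,0,0,0,-0.105]]'
python3 -m pendant '[[0,0,0,0,0,0],[0,0,0,0,0,0],[0,0,0,0,0,0],[0,0,0,0,0,0],[0,0,0,0,0,0],[0,0,0,0,0,0],[0,0,0,0,0,0],[0,0,0,0,0,0]]'
python3 - <<'E'
from h import *
s=st();print(np.round(s["qpos"],2),np.round(s["torque"],2),"turn",.106+np.pi-yaw(s))
E
```

```text
t: 59.7
tcp_pos: [0.5235, -0.1216, 0.1184]
tool_rot: [-2.317, -2.12, 0.008]
contact_force: [0.5, 0.3, 0.4]
opening: 0.0301
t: 60.7
tcp_pos: [0.5273, -0.1201, 0.0717]
tool_rot: [-1.633, -2.683, 0.001]
contact_force: [-0.3, -0.7, -0.3]
opening: 0.0298
t: 61.7
tcp_pos: [0.5283, -0.1196, 0.0732]
tool_rot: [1.633, 2.683, 0.002]
contact_force: [4.3, 3.1, -8.8]
opening: 0.0118
t61.70 tcp [ 0.5283 -0.1196  0.0732] rot [1.633e+00 2.683e+00 2.000e-03] F [ 4.3  3.1 -8.8] op0.0118
[ 0.61 -1.05 -0.08] turn 1.1992168532764396
t: 62.7
tcp_pos: [0.5283, -0.1198, 0.0714]
tool_rot: [2.902, 1.203, 0.001]
contact_force: [2.5, 0.9, -7.6]
opening: 0.0124
t: 63.7
tcp_pos: [0.5282, -0.12, 0.0713]
tool_rot: [2.901, 1.206, 0.001]
contact_force: [4.4, 1.0, -4.6]
opening: 0.0121
t63.70 tcp [ 0.5282 -0.12    0.0713] rot [2.901e+00 1.206e+00 1.000e-03] F [ 4.4  1.  -4.6] op0.0121
[ 0.23  0.84 -0.15  1.94  0.31  0.38 -0.94] [ 0.38 -1.23  0.53] turn 2.4593158835886193
```

```bash
python3 -m pendant '[[0,0,0,0,0,0.05],[0,0,0,0,0,0],[0,0,0.02,0,0,0],[0,0,0.027,0,0,0],[0.0223,0.0367,0,0,0,0.16],[0.0223,0.0367,0,0,0,0.16],[0.0223,0.0367,0,0,0,0.16],[0.0223,0.0367,0,0,0,0.16]]' 0.03
python3 -m pendant '[[0.0223,0.0366,0,0,0,0.16],[0,0,0,0,0,0.16],[0,0,0,0,0,0.15],[0,0,0,0,0,0.1],[0,0,0,0,0,0],[0,0,-0.015,0,0,0],[0,0,-0.015,0,0,0],[0,0,-0.016,0,0,0]]'
python3 -m pendant '[[0,0,0,0,0,0],[0,0,0,0,0,0],[0,0,0,0,0,0],[0,0,0,0,0,0],[0,0,0,0,0,0],[0,0,0,0,0,0],[0,0,0,0,0,0],[0,0,0,0,0,0]]' 0.005
python3 - <<'E'
from h import *
s=st();print(np.round(s["torque"],2),"turn",.106+np.pi-yaw(s))
E
python3 -m pendant '[[0,0,-0.0002,0,0,-0.165],[0,0,-0.0003,0,0,-0.165],[0,0,-0.0003,0,0,-0.165],[0,0,-0.0003,0,0,-0.165],[0,0,-0.0003,0,0,-0.165],[0,0,-0.0003,0,0,-0.165],[0,0,-0.0002,0,0,-0.165],[0,0,0,0,0,-0.105]]'
python3 -m pendant '[[0,0,0,0,0,0],[0,0,0,0,0,0],[0,0,0,0,0,0],[0,0,0,0,0,0],[0,0,0,0,0,0],[0,0,0,0,0,0],[0,0,0,0,0,0],[0,0,0,0,0,0]]'
python3 - <<'E'
from h import *
s=st();print(np.round(s["qpos"],2),np.round(s["torque"],2),"turn",.106+np.pi-yaw(s))
E
python3 -m pendant '[[0,0,0,0,0,0.05],[0,0,0,0,0,0],[0,0,0.02,0,0,0],[0,0,0.03,0,0,0],[-0.014,-0.023,0.037,0,0,0.15],[-0.014,-0.023,0.037,0,0,0.15],[-0.014,-0.023,0.037,0,0,0.15],[-0.014,-0.023,0.037,0,0,0.15]]' 0.03
python3 -m pendant '[[0,0,0,0,0,0.15],[0,0,0,0,0,0.12],[0,0,0,0,0,0],[0,0,0,0,0,0],[0,0,0,0,0,0],[0,0,0,0,0,0],[0,0,0,0,0,0],[0,0,0,0,0,0]]'
python3 - <<'E'
from h import *
s=st();w=cam("wrist"); save(w,"wrist12",(150,20,310,250),2.4)
E
```

```text
t: 64.7
tcp_pos: [0.6164, 0.0266, 0.1182]
tool_rot: [-2.318, -2.12, 0.005]
contact_force: [0.4, -0.9, -0.6]
opening: 0.0301
t: 65.7
tcp_pos: [0.6388, 0.0631, 0.0707]
tool_rot: [-1.634, -2.683, 0.002]
contact_force: [0.6, 0.1, 0.2]
opening: 0.0296
t: 66.7
tcp_pos: [0.6397, 0.0636, 0.0723]
tool_rot: [1.633, 2.683, 0.002]
contact_force: [3.7, 1.8, -7.4]
opening: 0.0116
t66.70 tcp [0.6397 0.0636 0.0723] rot [1.633e+00 2.683e+00 2.000e-03] F [ 3.7  1.8 -7.4] op0.0116
[ 0.4  -0.91 -0.02] turn 1.19946384413646
t: 67.7
tcp_pos: [0.6403, 0.0638, 0.0705]
tool_rot: [2.902, 1.203, 0.004]
contact_force: [4.8, 1.6, -7.8]
opening: 0.0122
t: 68.7
tcp_pos: [0.6403, 0.0638, 0.0705]
tool_rot: [2.898, 1.212, 0.004]
contact_force: [5.0, 2.1, -7.2]
opening: 0.0119
t68.70 tcp [0.6403 0.0638 0.0705] rot [2.898 1.212 0.004] F [ 5.   2.1 -7.2] op0.0119
[-0.08  0.93 -0.17  1.62  0.24  0.6  -1.16] [ 0.17 -1.28  0.62] turn 2.455499473884502
t: 69.7
tcp_pos: [0.5825, -0.0298, 0.2712]
tool_rot: [2.358, 2.074, 0.0]
contact_force: [0.1, 0.2, 0.3]
opening: 0.0302
t: 70.7
tcp_pos: [0.5833, -0.0286, 0.2682]
tool_rot: [-2.064, -2.368, 0.0]
contact_force: [0.4, 0.7, 0.3]
opening: 0.0304
t70.70 tcp [ 0.5833 -0.0286  0.2682] rot [-2.064 -2.368  0.   ] F [0.4 0.7 0.3] op0.0304
```

View pics/wrist12.png

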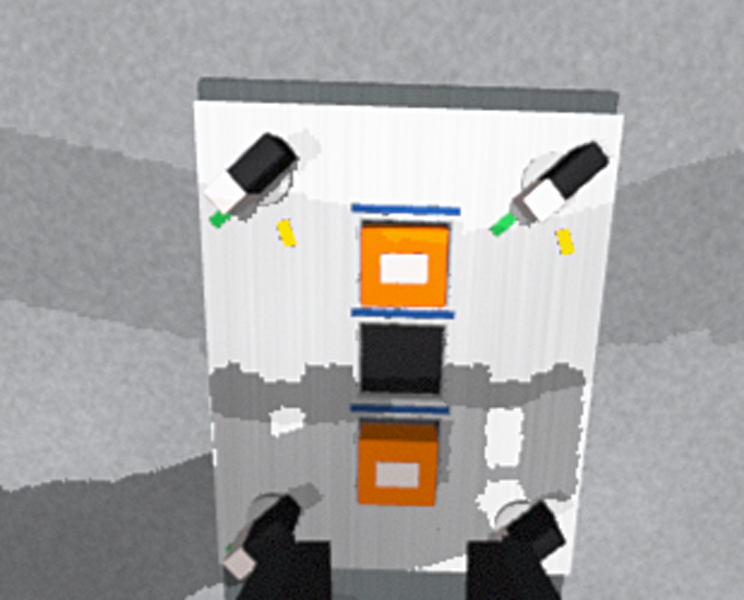

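```bash
python3 -m pendant '[[-0.006,-0.024,-0.004,0,0,0.18],[-0.006,-0.024,-0.004,0,0,0.18],[-0.006,-0.024,-0.004,0,0,0.18],[-0.006,-0.024,-0.004,0,0,0.18],[-0.006,-0.024,-0.004,0,0,0.18],[-0.006,-0.024,-0.004,0,0,0.18],[-0.006,-0.024,-0.004,0,0,0.18],[-0.006,-0.024,-0.004,0,0,0.18]]' 0
python3 -m pendant '[[0,0,0,0,0,0.1],[0,0,0,0,0,0],[0,0,0,0,0,0],[0,0,0,0,0,0],[0,0,0,0,0,0],[0,0,0,0,0,0],[0,0,0,0,0,0],[0,0,0,0,0,0]]'
python3 - <<'E'
from h import *
s=st();print(np.round(s["qpos"],2),yaw(s));w=cam("wrist"); h=hsv(w)
m=(((h[...,0]<4)|(h[...,0]>174))&(h[...,1]>150)&(h[...,2]>80)).astype(np.uint8)
b=blob(m,proj(w,[.535,-.22,.13])[0]); c=np.argwhere(b)[:,::-1].mean(0); print(c,cv2.boundingRect(b),atz(w,c,.130))
E
```

```text
t: 71.75
tcp_pos: [0.5351, -0.2217, 0.2362]
tool_rot: [-0.019, 3.142, -0.0]
contact_force: [-0.5, 0.2, -0.3]
opening: 0.0002
t: 72.75
tcp_pos: [0.5353, -0.2207, 0.2363]
tool_rot: [0.167, -3.137, -0.0]
contact_force: [0.0, 0.6, -0.1]
opening: 0.0004
t72.75 tcp [ 0.5353 -0.2207  0.2363] rot [ 0.167 -3.137 -0.   ] F [ 0.   0.6 -0.1] op0.0004
[ 0.82  0.78 -0.95  1.69  0.72  1.06  1.32] 3.2479953887427455
[316.51621271 199.60311284] (301, 184, 32, 32) [ 0.53598037 -0.21894858  0.13      ]
```

```bash
python3 -m pendant '[[0.0005,0.0008,-0.04,0,0,0],[0,0,-0.03,0,0,0],[0,0,-0.019,0,0,0],[-0.0055,-0.0006,-0.015,0,0,0],[-0.0035,-0.0004,-0.015,0,0,0],[-0.002,-0.0002,-0.014,0,0,0],[-0.0011,-0.0001,-0.014,0,0,0],[0.0005,0,-0.009,0,0,0]]'
python3 -m pendant '[[0.0006,0.0001,-0.008,0,0,0],[0.0015,0.0002,-0.008,0,0,0],[0.0018,0.0002,-0.008,0,0,0],[0,0,-0.002,0,0,0],[0,0,-0.001,0,0,0],[0,0,-0.001,0,0,0],[0,0,0,0,0,0],[0,0,0,0,0,0]]'
python3 - <<'E'
from h import *
a=cam("scene");b=cam("top")
print([(n,[(np.round(d["point"]).tolist(),round(d["p"],2)) for d in ctrl.landmark_of(n,"lever_ball")]) for n in("scene","top")])
print(proj(a,[.528,-.2204,.0414]),proj(a,[.528,-.2204,.05]))
save(a,"scene2",(150,130,200,160),4)
E
```

```text
t: 73.8
tcp_pos: [0.5238, -0.2215, 0.0795]
tool_rot: [0.167, -3.136, 0.0]
contact_force: [-4.4, -1.2, 5.6]
opening: 0.0007
t: 74.8
tcp_pos: [0.5285, -0.2208, 0.0542]
tool_rot: [-0.167, 3.136, -0.002]
contact_force: [-7.9, -1.0, 19.3]
opening: 0.0002
[('scene', [([228.0, 223.0], 0.65)]), ('top', [])]
[[228.38981773 222.71560632]] [[227.88986131 220.16472617]]
```

```bash
python3 -m pendant '[[0,0,-0.001,0,0,0],[0,0,-0.001,0,0,0],[0,0,0,0,0,0],[0,0,0,0,0,0],[0,0,0,0,0,0],[0,0,0.004,0,0,0],[-0.0015,0,0.008,0,0,0],[-0.002,0,0.01,0,0,0]]'
python3 -m pendant '[[0,0,0.012,0,0,0],[0.001,0,0.012,0,0,0],[0.003,0,0.014,0,0,0],[0.004,0,0.014,0,0,0],[0.003,0,0.014,0,0,0],[0,0,0.02,0,0,0],[0,0,0.04,0,0,0],[0,0,0.05,0,0,0]]'
python3 -m pendant '[[0,0.02,0.03,0,0,0],[-0.02,0.02,0.03,0,0,0],[-0.02,0.02,0.02,0,0,0],[-0.02,0.02,0,0,0,0],[-0.02,0,0,0,0,0],[-0.02,0,0,0,0,0],[0,0,0,0,0,0],[0,0,0,0,0,0]]'
python3 - <<'E'
from h import *
st()
a=cam("scene");b=cam("top");w=cam("wrist")
print([(n,[(np.round(d["point"]).tolist(),round(d["p"],2)) for d in ctrl.landmark_of(n,"lever_ball")]) for n in("scene","top")])
for n in("spool_mid","jar_mid"): print(n,[(np.round(d["point"]).tolist(),round(d["p"],2)) for d in ctrl.landmark_of("scene",n)])
A=cv2.resize(a["pixels"][130:300,120:380],(780,510),interpolation=cv2.INTER_CUBIC)
cv2.imwrite("pics/final.png",A)
E
```

```text
t: 76.0
tcp_pos: [0.5266, -0.2208, 0.0732]
tool_rot: [-0.167, 3.133, -0.0]
contact_force: [1.0, -2.3, 5.3]
opening: 0.0008
t: 77.0
tcp_pos: [0.5336, -0.2209, 0.249]
tool_rot: [0.167, -3.133, -0.001]
contact_force: [0.8, -0.1, 0.3]
opening: 0.0001
t: 78.0
tcp_pos: [0.436, -0.1409, 0.3286]
tool_rot: [-0.166, 3.137, 0.0]
contact_force: [-0.9, -0.5, 0.4]
opening: 0.0006
t78.00 tcp [ 0.436  -0.1409  0.3286] rot [-0.166  3.137  0.   ] F [-0.9 -0.5  0.4] op0.0006
[('scene', [([222.0, 195.0], 0.65)]), ('top', [([421.0, 179.0], 0.51)])]
spool_mid [([174.0, 222.0], 0.59), ([216.0, 245.0], 0.48)]
jar_mid [([146.0, 256.0], 0.8), ([299.0, 232.0], 0.52)]
```

View pics/final.png

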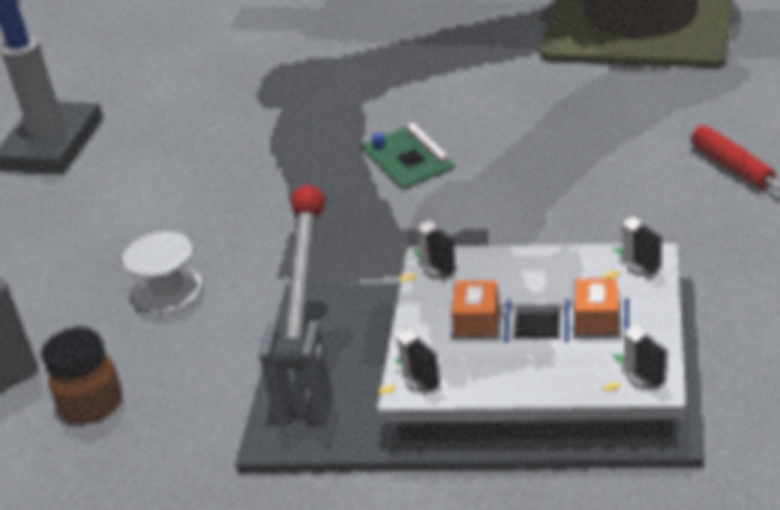

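The last picture shows both relays in the outer sockets and all four white ends at the green marks. The lever is back up, and the spool and jar stand where they were. No third orange relay is in sight.

```bash
python3 -c "
from rig import ctrl
print(ctrl.job_done())"
```

```text
the job is handed in; nothing more can be done
None
```

The job is done and handed in at about 78 s of the 210 s allowed; no verdict came back.

- **Relays:** Only two orange relays were present. I plugged them into the right-hand and left-hand sockets and pressed each down to the floor. One had been knocked aside on the mat, so I found it again before gripping it.
- **Screws:** I turned them in the order near left, far right, near right, far left, first to about 1.2 rad each, then home in the same order. Each second turn ran into its stop, with the torque rising to 0.53–0.62 N m.
- **Lever:** I pressed it to its stop, where the force was about 19 N and the ball was where a full press should put it. I then let it go.

**Last checks:** The final picture shows both relays upright and down, all four white ends at the green marks, the ball back up, and the spool and jar in place.

**Gaps in the checks:**
- The gripper hid the far right screw from the wrist camera after round one, so its half-way position rests on the tool angle alone (1.198 rad).
- At the stops the tool read about 2.46 rad rather than 2.4, because I drove slightly past on purpose.
- I did not measure the plate's tilt directly.

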